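# Tidy the baking corner: lemons out, tin parked, spice jars on the ledge

## Task

First put every squeezed lemon half lying on the counter into the green compost caddy; once they are all in, slide the flat blue cutter tin, grip bar towards the robot, straight in under the wooden spice ledge until it rests against the board at the back. Stand every red-lidded amber spice jar upright on top of the narrow ledge, well centred across its width (before or after parking the tin), and leave the pepper mill undisturbed.

Things in the scene. Friction and masses are not known exactly. Their poses are not given: they have to be found in the camera images.
- ledge: Fixed pale wooden spice ledge, 50 mm deep (own x) by 270 long (own y). Origin: on the counter under its centre; +x points away from the robot, z up. Top board 15 mm thick, upper face at z = 85 mm, underside at 70, on a 15 mm thick post at each end (y = +-127.5 mm). Beneath is a bay for the tin, open towards -x.
- bay_stop (a point): In the ledge's frame at x = 50, y = 0, z = 0 mm: foot of the front face of the bay's 40 mm high wooden stop board, axes as the ledge. Two aluminium guide strips, 25 mm high, 12 mm thick, run from the stop 80 mm towards -x, inner faces at y = +-70 mm. The parked tin's origin lies 80 mm in front of this point.
- tin: Loose flat blue tin, 160 mm long (own x), 120 wide, 45 high, about 0.6 kg; slides on the counter. Origin: centre of its underside, z up. On its lid near the -x end stands a wooden grip bar, 50 mm along x, 16 wide, 30 high, centred at x = -55, y = 0, from z = 45 to 75 mm. Its +x end goes in first. Pinching the bar and dragging moves and steers it.
- lemon0: Squeezed lemon half, a yellow rigid dome lying cut face down, 54 mm across, 38 mm high, straight-sided up to 16 mm; origin at the centre of its cut face, 40 g. May be absent.
- lemon1: Squeezed lemon half, a yellow rigid dome lying cut face down, 54 mm across, 38 mm high, straight-sided up to 16 mm; origin at the centre of its cut face, 40 g. May be absent.
- lemon2: Squeezed lemon half, a yellow rigid dome lying cut face down, 54 mm across, 38 mm high, straight-sided up to 16 mm; origin at the centre of its cut face, 40 g. May be absent.
- lemon3: Squeezed lemon half, a yellow rigid dome lying cut face down, 54 mm across, 38 mm high, straight-sided up to 16 mm; origin at the centre of its cut face, 40 g. May be absent.
- caddy: Green open-topped compost caddy, fixed, 140 x 140 mm outside, 100 mm high, walls and floor 5 mm; origin at the centre of its underside, z up.
- jar0: Amber glass spice jar with red lid and pale label, a closed cylinder 52 mm in diameter and 75 mm high, about 0.2 kg (varies), standing upright on the counter; origin at the centre of its underside. May be absent.
- jar1: Amber glass spice jar with red lid and pale label, a closed cylinder 52 mm in diameter and 75 mm high, about 0.2 kg (varies), standing upright on the counter; origin at the centre of its underside. May be absent.
- jar2: Amber glass spice jar with red lid and pale label, a closed cylinder 52 mm in diameter and 75 mm high, about 0.2 kg (varies), standing upright on the counter; origin at the centre of its underside. May be absent.
- mill: Pale wooden pepper mill, 52 mm across, 149 mm tall, standing among the jars; leave alone. Origin: centre of its underside.
There are look-alikes about, which are no part of the job. Leave any black or pink look-alike of the jar2 alone. Leave any grey look-alike of the lemon1 alone.

How it is judged (in metres and radians):
On the way, in this order (a step that is already met when the one before it is completed fails the run):
1. all lemon halves are in the compost caddy (x of lemon0 in the frame of caddy between -0.068 and 0.068 m and y of lemon0 in the frame of caddy between -0.068 and 0.068 m and z of each of lemon0, lemon1, lemon2, lemon3 in the frame of caddy below 0.09 m and x of lemon1 in the frame of caddy between -0.068 and 0.068 m and y of lemon1 in the frame of caddy between -0.068 and 0.068 m and x of lemon2 in the frame of caddy between -0.068 and 0.068 m and y of lemon2 in the frame of caddy between -0.068 and 0.068 m and x of lemon3 in the frame of caddy between -0.068 and 0.068 m and y of lemon3 in the frame of caddy between -0.068 and 0.068 m), for 0.2 s.
2. the tin is parked under the ledge against the stop board (x of tin in the frame of ledge between -0.042 and -0.015 m and y of tin in the frame of ledge between -0.02 and 0.02 m and angle between the x axis of tin and the x axis of ledge, either way round below 0.15 rad and height (world z) of tin below 0.006 m), for 0.2 s.
At the end, for the whole second after the job is handed in: All lemon halves are in the caddy; the tin is flat under the ledge, within 12 mm of the stop board and 0.15 rad of straight; every jar stands still and upright (0.1 rad) on the ledge, centred within 15 mm across and 125 mm along (all of step 1 and all of step 2 and x of jar0 in the frame of ledge between -0.015 and 0.015 m and y of jar0 in the frame of ledge between -0.125 and 0.125 m and z of jar0 in the frame of ledge between 0.079 and 0.091 m and angle between each of jar0, jar1, jar2's own z axis and vertical below 0.1 rad and linear speed of each of jar0, jar1, jar2, tin below 0.02 m/s and x of jar1 in the frame of ledge between -0.015 and 0.015 m and y of jar1 in the frame of ledge between -0.125 and 0.125 m and z of jar1 in the frame of ledge between 0.079 and 0.091 m and x of jar2 in the frame of ledge between -0.015 and 0.015 m and y of jar2 in the frame of ledge between -0.125 and 0.125 m and z of jar2 in the frame of ledge between 0.079 and 0.091 m); the robot touches nothing.
It fails at once if the mill is moved by more than 40 mm or tipped (distance of mill from where it was at the start of the episode above 0.04 m or angle between mill's own z axis and vertical above 0.5 rad).
Of lemon0, lemon1, lemon2, lemon3 only 3 to 4 are there at a start; the rules pass over those that are not, and their reading is None.
Of jar0, jar1, jar2 only 2 to 3 are there at a start; the rules pass over those that are not, and their reading is None.
At some moment in a run one of lemon0, lemon1, lemon2, lemon3, tin may be knocked a few centimetres aside while the robot is not near it.
It also fails if it takes over 208 s, if anything falls off the work surface, if the arm or the gripper's body presses on something with over 40 N, if the wrist force passes 120 N, or if a joint passes its speed limit or range.

## Robot

A 6-joint arm with a two-finger parallel gripper is mounted at the origin on the work surface. World frame = base frame: x ahead of the robot, y to its left, z up, the work surface at z = 0. Lengths are in mm, angles in degrees, forces in N, time in s.
With the tool pointing down it reaches from about 300 to 850 mm from the base axis. Payload 4.2 kg.
Tool frame: the origin (TCP) lies on the centre line of the jaws, within the pads' length; the fingertips stand 14 mm ahead of it and the grasp point (between the pads) lies 5 mm behind it; z points along the fingers, y is the line along which they close (so a half turn about z gives the same grasp; the last joint's range is limited). The gripper opens to 91 mm and grips with 3 to 60 N. Pads are 32 mm wide; open, the fingers measure 118 mm over their backs; the gripper's body (76 mm by 178 mm) begins 60 mm behind the grasp point.
Start: joints at [75.344, 18.312, 89.639, -0, 72.044, -1.146], TCP at [134.333, 559.103, 227.976] pointing down, gripper open.
Joint ranges: [-177.97, 177.97], [-48.28, 115.42], [12.27, 149.76], [-77.06, 257.06], [2.81, 150.46], [-146.56, 146.56]. Speed limits (degrees/s): [147.25, 147.25, 180, 180, 180, 180].

## Interface

Orientations are given as [roll, pitch, yaw] about the fixed x, y, z axes, in that order (R = Rz(yaw) Ry(pitch) Rx(roll)).
In Python, from workcell import * gives the robot as it stands. The module is installed in compiled form; this text tells all that it offers.
- The arm moves only by the shell command python3 -m crank 'ROWS' [FORCE]. ROWS is JSON, a list of rows, each an object of numbers: "grip": the finger opening in m, from 0 to 0.0912; "x", "y", "z": the shift along the tool's x, y, z in m; "yaw": the turn about the tool's z in rad. In form: [{"grip": .., "x": .., "y": .., "z": .., "yaw": ..}, ...]. A call has exactly 5 rows; each row is the pose to reach, as a shift and turn from the pose commanded when the call began, along the tool's axes at that moment; what a row does not reach only later rows make up. A row lasts 1/12 s, in which the tool goes at most 41.7 mm and 7.16 degrees, less where a joint would pass 70% of its speed; a pose out of reach is approached as far as the arm can. A call with a gripper value outside its range is refused whole. The fingers move at their own pace and stop on an object; FORCE is the grip in N (left out, the last holds). Time passes only in rows, so rows that repeat a pose let the fingers close, or fill a call up. It gives the time, the measured TCP pose, the force, the opening and the grip force at its end, in the units of the state.
- state(): the state, without advancing time (a new reading comes with each control period).
- grab_frame(name): name is "side" or "top" or "wrist"; returns the picture (480x640x3 uint8, red, green, blue); there is no depth.
- camera_model(name): a dict with "intrinsics" (3x3 intrinsics, pixels), "R" (3x3) and "t" (3): a world point X has camera coordinates R X + t. Camera axes: x right, y down, z forward; pixel columns grow to the right and rows downward; lengths in mm; the calibration is good to about 2 mm. The wrist camera is an equidistant fisheye: a pixel r from the principal point sees the ray r / f radians off the axis. A picture is of the moment at which its call begins: read the wrist's pose just before it. camera_model takes no time and is no camera call; for the wrist camera it gives the pose at the moment of the call.
- job_done(): hands the job in; it is judged then, once.
The state is a dict: "time_s": time; "qpos": joint angles; "qvel": joint speeds; "effort": joint torques, N m; "ee_pos": TCP position; "ee_rot": TCP orientation; "force": force on the tool from outside, world axes, zero at the start; "torque": the same for the moment, N m; "gripper_width": finger opening in mm; "gripper_force": force on a finger pad.
Only numpy, scipy, OpenCV 4.12 (cv2) and the standard library are available. Lean on these libraries where they do the work, as an engineer would, in place of code of your own. Each camera call takes 0.05 s, during which the arm holds its last target. There are 200 camera calls.

## Working session

There is one attempt and no reset: what is moved stays moved. The work goes in short steps, Python scripts to look and compute and a shell command to move; the robot and the scene stay as the last step left them, time stands still between calls to the robot, and variables do not carry over. Pictures are saved under pics/ and viewed, at most 14 in all, crops included, and the job is handed in when it is done.

```bash
mkdir -p pics; python3 - <<'E'
from workcell import *
import cv2
s=state();print(s)
for n in("top","side"):
    cv2.imwrite(f"pics/{n}0.png",grab_frame(n)[...,::-1]); c=camera_model(n);print(n,c)
E
```

```text
{'time_s': 0.0, 'qpos': array([ 7.53447512e+01,  1.83502583e+01,  8.97081526e+01,  2.83498077e-04,
        7.20438644e+01, -1.14822339e+00]), 'qvel': array([ 0.00855567,  0.02301472,  0.01840506, -0.02815539, -0.04035077,
        0.04093779]), 'effort': array([-3.55376460e-04, -4.12441957e+01, -2.31981432e+01,  7.27695459e-02,
        4.54218406e-02, -1.45207810e-04]), 'ee_pos': array([134.19387479, 558.60929452, 227.12229563]), 'ee_rot': array([-1.79897751e+02, -2.31896592e-03,  1.66492885e+02]), 'force': array([-0.44362027,  0.52646946, -0.27837508]), 'torque': array([ 0.03246214,  0.03884415, -0.03625849]), 'gripper_force': 0.0, 'gripper_width': 90.96114319670129}
top {'intrinsics': array([[457.36188238,   0.        , 331.22811875],
       [  0.        , 457.36188238, 238.33380767],
       [  0.        ,   0.        ,   1.        ]]), 'R': array([[ 0.0223556 , -0.99974675,  0.00258104],
       [-0.98231782, -0.02244573, -0.18587062],
       [ 0.18588148,  0.00161985, -0.98257084]]), 't': array([ -2.76104373, 538.19337325, 841.75199662])}
side {'intrinsics': array([[554.31944931,   0.        , 314.36014818],
       [  0.        , 554.31944931, 233.64798399],
       [  0.        ,   0.        ,   1.        ]]), 'R': array([[-0.99341411, -0.11320703,  0.01767964],
       [-0.08099993,  0.58473379, -0.80717124],
       [ 0.08103958, -0.80328735, -0.59005256]]), 't': array([ 560.97326988,   62.03200744, 1027.01681026])}
```

View pics/top0.png

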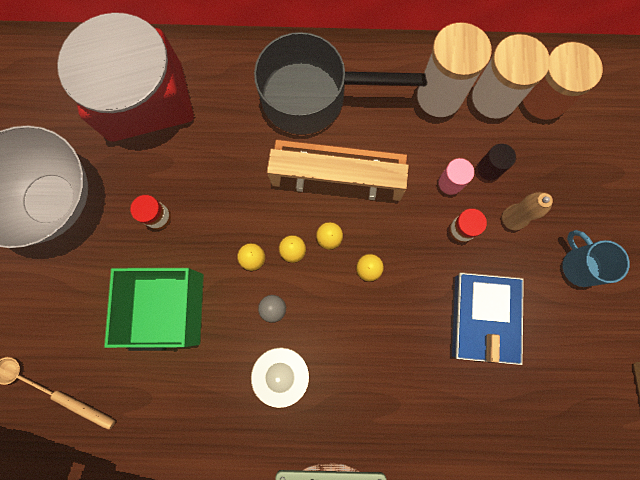

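View pics/side0.png

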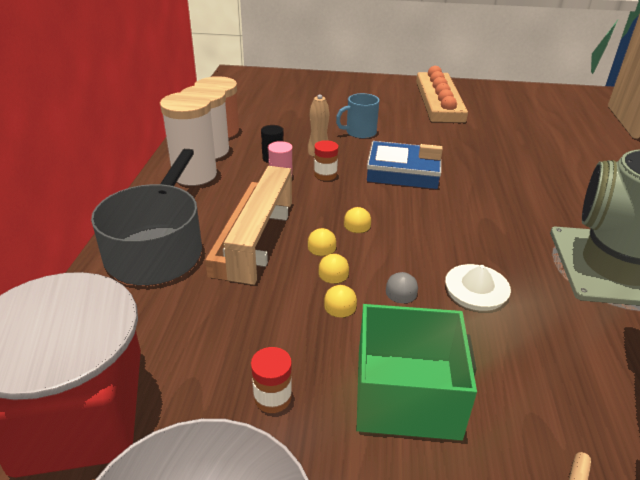

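Top view: 4 yellow lemons at (251,257), (292,249), (329,236), (370,267), jars at (146,210) and (470,224), caddy at (155,308), tin at (490,318) with its bar towards the robot, ledge at (338,172), mill at (530,210). The side view agrees: two jars, four lemons, grey/pink/black decoys.

```bash
cat > h.py <<'E'
from workcell import *
import cv2, numpy as np
def ray(n,uv,c=None):
    c=c or camera_model(n); K,R,t=(np.array(c[k],float) for k in("intrinsics","R","t"))
    uv=np.array(uv,float)
    if n=="wrist":
        f=K[0,0]; d=uv-K[:2,2]; r=np.hypot(*d); th=r/f; v=np.r_[np.sin(th)*d/max(r,1e-9),np.cos(th)]
    else: v=np.linalg.solve(K,np.r_[uv,1])
    return -R.T@t, R.T@v
def onz(n,uv,z,c=None):
    o,v=ray(n,uv,c); return (o+v*(z-o[2])/v[2])[:2]
def tri(a,b):
    A=0;B=0
    for o,v in(a,b):
        v=v/np.linalg.norm(v);P=np.eye(3)-np.outer(v,v);A=A+P;B=B+P@o
    return np.linalg.solve(A,B)
HS=dict(yellow=((20,150,120),(32,255,255)),red=((0,190,120),(4,255,255)),red2=((176,190,120),(180,255,255)),green=((50,120,40),(75,255,255)),blue=((105,150,50),(125,255,255)),wood=((8,60,150),(22,170,255)))
def blobs(im,col,amin=60):
    h=cv2.cvtColor(im,cv2.COLOR_RGB2HSV); m=cv2.inRange(h,*HS[col])
    if col=="red": m|=cv2.inRange(h,*HS["red2"])
    cs,_=cv2.findContours(m,cv2.RETR_EXTERNAL,cv2.CHAIN_APPROX_NONE)
    out=[]
    for c in cs:
        M=cv2.moments(c)
        if M["m00"]>amin: out.append((M["m10"]/M["m00"],M["m01"]/M["m00"],M["m00"],c))
    return out
E
python3 - <<'E'
from h import *
np.set_printoptions(precision=1,suppress=True)
T=cv2.imread("pics/top0.png")[...,::-1].copy();S=cv2.imread("pics/side0.png")[...,::-1].copy()
for col,z in(("yellow",16),("red",67)):
    for n,im in(("top",T),("side",S)):
        for b in blobs(im,col):
            if b[2]<3000: print(col,n,np.round(b[:3]),onz(n,b[:2],z))
for col,z in(("green",100),("blue",45),("wood",85)):
    for n,im in(("top",T),("side",S)):
        for b in blobs(im,col,400):
            r=cv2.minAreaRect(b[3]); q=cv2.approxPolyDP(b[3],6,True)[:,0]
            if col=="wood" and not (260<b[0]<420 if n=="top" else 220<b[0]<300): continue
            print(col,n,b[2],*[(tuple(int(i) for i in p),onz(n,p,z)) for p in q])
E
```

```text
yellow top [370. 267. 518.] [487.6 -68.6]
yellow top [251. 256. 522.] [503.8 170.4]
yellow top [292. 248. 514.] [522.2  88.2]
yellow top [329. 235. 499.] [551.   13.5]
yellow side [340. 301. 792.] [502.1 176. ]
yellow side [ 328.  256. 1268.] [533.3  60. ]
yellow side [357. 220. 518.] [485.9 -63.3]
red top [472. 222. 572.] [ 573.6 -261.4]
red top [144. 208. 565.] [586.5 373.1]
red top [170.  87. 107.] [841.1 344.6]
red side [100. 397. 330.] [785.  444.6]
red side [ 271.  366. 1186.] [582.4 368.4]
red side [ 36. 275.  68.] [983.8 233.6]
red side [326. 149. 300.] [ 569.6 -260.5]
red side [  6. 162. 123.] [1231.8 -102.6]
red side [ 12.  95. 170.] [1415.  -440.7]
red side [82. 46. 92.] [1417.  -852.6]
red side [130.  15.  70.] [ 1406.2 -1231.9]
red side [ 28.  10. 320.] [ 1801.6 -1218.9]
green top 7202.0 ((111, 269), array([463. , 407.7])) ((105, 347), array([325.1, 402.8])) ((199, 343), array([335.7, 238.2])) ((201, 273), array([459.4, 244. ]))
green side 9936.0 ((364, 304), array([464.7, 267.9])) ((361, 380), array([462.8, 403.7])) ((381, 384), array([438.2, 406.6])) ((391, 406), array
[... 575 characters left out ...]
. ])) ((438, 161), array([ 316.5, -280.6])) ((417, 158), array([ 363.2, -288. ])) ((418, 147), array([ 358.9, -343.2]))
wood top 4483.5 ((270, 149), array([705.7, 132.4])) ((267, 172), array([658.8, 135.9])) ((406, 188), array([ 632.9, -131.6])) ((406, 154), array([ 701.6, -132.1])) ((284, 140), array([724.9, 105.9]))
wood side 3048.5 ((290, 168), array([ 631.2, -130.8])) ((267, 166), array([ 679.2, -132.2])) ((250, 183), array([699.7, -61. ])) ((206, 260), array([720.1, 183.2])) ((225, 262), array([688.8, 184.1])) ((215, 255), array([709.2, 168.7])) ((223, 241), array([705.6, 130.1])) ((241, 245), array([673.4, 136.8])) ((252, 282), array([636.4, 225.8])) ((251, 247), array([655.8, 139.9]))
```

```bash
python3 - <<'E'
import cv2,numpy as np
T=cv2.imread("pics/top0.png");S=cv2.imread("pics/side0.png")
a=cv2.resize(T[130:210,255:420],(792,384),interpolation=2);cv2.imwrite("pics/lt.png",a)
E
```

```text
(no output)
```

View pics/lt.png

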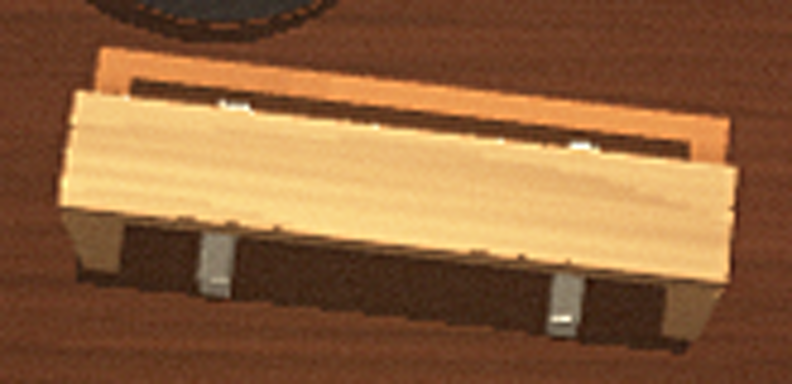

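Crop: ledge top face corners at full-image (270.6,149.2), (408.8,165), (406.5,189), (267.5,173.1). The guide strips show below its front edge.

```bash
python3 - <<'E'
from h import *
np.set_printoptions(precision=1,suppress=True)
P=lambda ps,z,n="top":np.array([onz(n,p,z) for p in ps])
L=P([(270.6,149.2),(408.8,165),(406.5,189),(267.5,173.1)],85);print("ledge",L,L.mean(0))
d=(L[0]-L[1])+(L[3]-L[2]);print("yaw",np.degrees(np.arctan2(-d[0],d[1])),np.hypot(*d)/2)
C=P([(109,269),(188.5,269),(188.5,347.5),(105,347.5)],100);print("caddy",C,C.mean(0))
T=cv2.imread("pics/top0.png")
print("mill top",P([(545,199)],149),"base",P([(513,222)],10),"pink",P([(460,172)],75),"black",P([(501,157)],75))
a=cv2.resize(T[262:372,445:535],(720,880),interpolation=2)[:, :];a=cv2.resize(a,(490,600));cv2.imwrite("pics/tin.png",a)
E
```

```text
ledge [[ 705.3  131.2]
 [ 679.3 -137.4]
 [ 630.9 -132.5]
 [ 656.6  134.9]] [668.  -1.]
yaw -5.502638733010331 269.2055715699476
caddy [[462.9 411.3]
 [466.2 267.2]
 [327.6 256. ]
 [324.3 402.7]] [395.2 334.3]
mill top [[ 598.6 -365.8]] base [[ 588.5 -363.5]] pink [[ 670.9 -238.9]] black [[ 703.6 -320.4]]
```

View pics/tin.png

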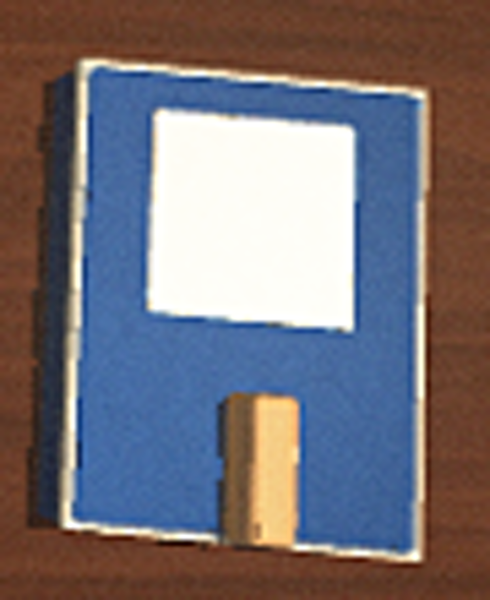

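```bash

python3 -m crank '[{"x":0,"y":-0.04,"z":0,"yaw":0.12,"grip":0.09},{"x":0,"y":-0.08,"z":0,"yaw":0.24,"grip":0.09},{"x":0,"y":-0.12,"z":0,"yaw":0.36,"grip":0.09},{"x":-0.02,"y":-0.15,"z":0,"yaw":0.48,"grip":0.09},{"x":-0.04,"y":-0.18,"z":0,"yaw":0.6,"grip":0.09}]' 15
```

```text
time_s: 0.52
ee_pos: [130.4, 372.6, 227.5]
ee_rot: [-180.0, 0.0, 131.9]
force: [0.5, 0.3, 0.7]
gripper_width: 90.2
gripper_force: 0.0
```

Tin lid corners in the full image: (459.7,273), (523.6,278.5), (522.3,364.7), (456.4,358.6), turned slightly clockwise. The bar is at the robot end.

```bash

python3 -m crank '[{"x":-0.037,"y":0.015,"z":0,"yaw":0.12,"grip":0.09},{"x":-0.074,"y":0.03,"z":0,"yaw":0.24,"grip":0.09},{"x":-0.11,"y":0.045,"z":0,"yaw":0.36,"grip":0.09},{"x":-0.14,"y":0.06,"z":0,"yaw":0.48,"grip":0.09},{"x":-0.17,"y":0.07,"z":0,"yaw":0.6,"grip":0.09}]' 15 >/dev/null
python3 -m crank '[{"x":0,"y":0,"z":0,"yaw":0.12,"grip":0.09},{"x":0,"y":0,"z":0,"yaw":0.131,"grip":0.09},{"x":0,"y":0,"z":0,"yaw":0.131,"grip":0.09},{"x":0,"y":0,"z":0,"yaw":0.131,"grip":0.09},{"x":0,"y":0,"z":0,"yaw":0.131,"grip":0.09}]'
```

```text
time_s: 1.35
ee_pos: [296.3, 295.9, 227.9]
ee_rot: [-180.0, 0.0, 90.4]
force: [-0.0, 0.5, 0.4]
gripper_width: 89.5
gripper_force: 0.0
```

```bash

python3 -m crank '[{"x":-0.016,"y":0.026,"z":0.015,"yaw":0.007,"grip":0.09},{"x":-0.032,"y":0.052,"z":0.03,"yaw":0.007,"grip":0.09},{"x":-0.048,"y":0.078,"z":0.045,"yaw":0.007,"grip":0.09},{"x":-0.064,"y":0.104,"z":0.06,"yaw":0.007,"grip":0.09},{"x":-0.08,"y":0.13,"z":0.075,"yaw":0.007,"grip":0.09}]' >/dev/null
python3 -m crank '[{"x":-0.015,"y":0.026,"z":0.015,"yaw":0,"grip":0.09},{"x":-0.03,"y":0.052,"z":0.03,"yaw":0,"grip":0.09},{"x":-0.0445,"y":0.077,"z":0.05,"yaw":0,"grip":0.09},{"x":-0.0445,"y":0.077,"z":0.075,"yaw":0,"grip":0.09},{"x":-0.0445,"y":0.077,"z":0.075,"yaw":0,"grip":0.09}]'
python3 - <<'E'
from h import *
c=camera_model("wrist");print(state()["ee_pos"],state()["ee_rot"],c)
im=grab_frame("wrist");cv2.imwrite("pics/w1.png",im[...,::-1])
for b in blobs(im,"yellow"):print(b[:3],onz("wrist",b[:2],16,c))
E
```

```text
time_s: 2.18
ee_pos: [502.0, 170.5, 73.9]
ee_rot: [-179.5, 0.1, 89.9]
force: [-1.6, -0.5, -0.8]
gripper_width: 89.9
gripper_force: 0.0
[501.99127107 170.50019515  73.868942  ] [-1.79522590e+02  1.43250075e-01  8.98663880e+01] {'intrinsics': array([[371.64829954,   0.        , 317.4381104 ],
       [  0.        , 371.64829954, 237.63081213],
       [  0.        ,   0.        ,   1.        ]]), 'R': array([[ 9.99960686e-01, -2.37617468e-03, -8.54287896e-03],
       [ 2.26457463e-04, -9.56268455e-01,  2.92490326e-01],
       [-8.86429378e-03, -2.92480761e-01, -9.56230322e-01]]), 't': array([-500.45937884,  175.12354987,  298.71416982])}
(300.3762626262626, 295.37373737373736, 66.0) [490.07181716 149.5697541 ]
(350.49407783417934, 285.6937394247039, 98.5) [521.88877012 156.37069017]
(285.3653333333333, 278.1253333333333, 62.5) [480.85598642 161.54490061]
(315.86821705426354, 227.40131186642813, 559.0) [500.13963604 194.53844825]
```

View pics/w1.png

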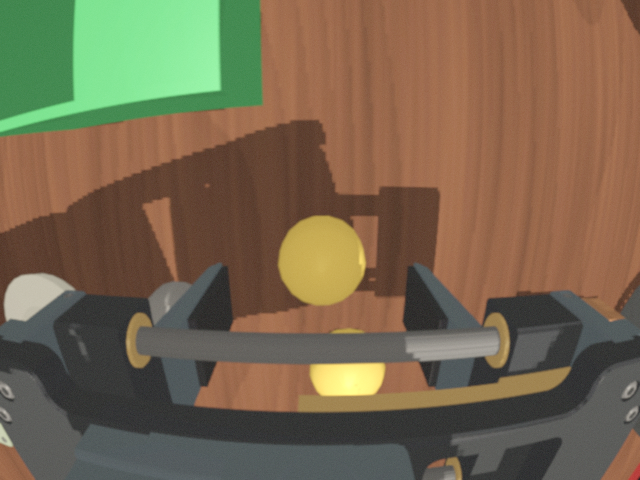

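Wrist view: the target lemon at (322,260), about 44 px in radius, sits centred in x between the fingers. The next lemon is at (347,372).

```bash
python3 - <<'E'
from h import *
c=camera_model("wrist")
for p in((322,260),(322,216),(322,305),(347,368)): print(p,onz("wrist",p,14,c))
E
python3 -m crank '[{"x":0,"y":0.002,"z":0.02,"yaw":0,"grip":0.09},{"x":0,"y":0.002,"z":0.04,"yaw":0,"grip":0.09},{"x":0,"y":0.002,"z":0.05,"yaw":0,"grip":0.09},{"x":0,"y":0.002,"z":0.055,"yaw":0,"grip":0.09},{"x":0,"y":0.002,"z":0.055,"yaw":0,"grip":0.09}]'
```

```text
(322, 260) [504.16515545 173.05197898]
(322, 216) [504.11189991 201.34804192]
(322, 305) [504.25383272 141.39232585]
(347, 368) [522.51372918  89.27422311]
time_s: 2.65
ee_pos: [505.6, 172.0, 23.1]
ee_rot: [-180.0, 0.0, 89.9]
force: [0.7, -0.7, -0.1]
gripper_width: 90.2
gripper_force: 0.0
```

```bash

python3 -m crank '[{"x":0,"y":0,"z":0.006,"yaw":0,"grip":0.09},{"x":0,"y":0,"z":0.006,"yaw":0,"grip":0.04},{"x":0,"y":0,"z":0.006,"yaw":0,"grip":0.04},{"x":0,"y":0,"z":0.006,"yaw":0,"grip":0.04},{"x":0,"y":0,"z":0.006,"yaw":0,"grip":0.04}]' 15
python3 -m crank '[{"x":0,"y":0,"z":0,"yaw":0,"grip":0.04},{"x":0,"y":0,"z":-0.035,"yaw":0,"grip":0.04},{"x":0,"y":0,"z":-0.07,"yaw":0,"grip":0.04},{"x":0,"y":0,"z":-0.1,"yaw":0,"grip":0.04},{"x":0,"y":0,"z":-0.12,"yaw":0,"grip":0.04}]'
python3 -m crank '[{"x":0.026,"y":-0.028,"z":0,"yaw":0,"grip":0.04},{"x":0.052,"y":-0.056,"z":0,"yaw":0,"grip":0.04},{"x":0.08,"y":-0.085,"z":0,"yaw":0,"grip":0.04},{"x":0.108,"y":-0.114,"z":0,"yaw":0,"grip":0.04},{"x":0.134,"y":-0.138,"z":0,"yaw":0,"grip":0.04}]'
```

```text
time_s: 3.07
ee_pos: [506.6, 171.4, 17.4]
ee_rot: [179.9, -0.0, 89.8]
force: [0.3, -0.1, -0.3]
gripper_width: 66.5
gripper_force: 0.0
time_s: 3.48
ee_pos: [507.5, 171.7, 140.2]
ee_rot: [179.8, -0.1, 89.8]
force: [0.9, 1.0, -0.4]
gripper_width: 40.0
gripper_force: 0.0
time_s: 3.9
ee_pos: [366.7, 306.5, 137.2]
ee_rot: [-180.0, -0.0, 89.8]
force: [0.4, 1.4, -0.1]
gripper_width: 39.9
gripper_force: 0.0
```

The fingers were too slow: they were still closing when I lifted. I'll relocate the lemons and use a smaller pre-opening.

```bash

python3 -m crank '[{"x":0,"y":0,"z":0,"yaw":0,"grip":0.072},{"x":0,"y":0,"z":0,"yaw":0,"grip":0.072},{"x":0,"y":0,"z":0,"yaw":0,"grip":0.072},{"x":0,"y":0,"z":0,"yaw":0,"grip":0.072},{"x":0,"y":0,"z":0,"yaw":0,"grip":0.072}]' 
python3 - <<'E'
from h import *
im=grab_frame("top");cv2.imwrite("pics/top1.png",im[...,::-1])
for b in blobs(im,"yellow"):print(b[:3],onz("top",b[:2],16))
im=grab_frame("side")
for b in blobs(im,"yellow"):print(b[:3],onz("side",b[:2],16))
E
```

```text
time_s: 4.32
ee_pos: [369.6, 304.9, 136.9]
ee_rot: [180.0, 0.0, 89.7]
force: [0.1, 1.0, 0.0]
gripper_width: 70.4
gripper_force: 0.0
(369.4835271317829, 267.1831395348837, 516.0) [487.56439321 -68.50079228]
(251.15163026274135, 257.2437480215258, 526.5) [502.27022787 169.57042957]
(291.97178988326846, 248.4513618677043, 514.0) [522.04744202  88.21456063]
(329.2455268389662, 235.23591782637507, 503.0) [550.94435641  13.6251398 ]
(341.05997033269756, 300.76668785759693, 786.5) [500.52355401 175.29036528]
(327.8937007874016, 256.08438320209973, 1270.0) [533.25687343  59.964008  ]
(357.30323406980466, 219.9811079090618, 520.5) [485.8069029  -63.41719574]
```

```bash

python3 -m crank '[{"x":-0.028,"y":0.028,"z":0,"yaw":0,"grip":0.072},{"x":-0.056,"y":0.056,"z":0,"yaw":0,"grip":0.072},{"x":-0.084,"y":0.084,"z":0.005,"yaw":0,"grip":0.072},{"x":-0.11,"y":0.11,"z":0.02,"yaw":0,"grip":0.072},{"x":-0.134,"y":0.133,"z":0.035,"yaw":0,"grip":0.072}]' >/dev/null
python3 -m crank '[{"x":0,"y":0,"z":0.03,"yaw":0,"grip":0.072},{"x":0,"y":0,"z":0.06,"yaw":0,"grip":0.072},{"x":0,"y":0,"z":0.085,"yaw":0,"grip":0.072},{"x":0,"y":0,"z":0.085,"yaw":0,"grip":0.04},{"x":0,"y":0,"z":0.085,"yaw":0,"grip":0.04}]' 
python3 -m crank '[{"x":0,"y":0,"z":0,"yaw":0,"grip":0.04},{"x":0,"y":0,"z":0,"yaw":0,"grip":0.04},{"x":0,"y":0,"z":0,"yaw":0,"grip":0.04},{"x":0,"y":0,"z":-0.02,"yaw":0,"grip":0.04},{"x":0,"y":0,"z":-0.05,"yaw":0,"grip":0.04}]'
python3 -m crank '[{"x":0,"y":0,"z":-0.03,"yaw":0,"grip":0.04},{"x":0,"y":0,"z":-0.07,"yaw":0,"grip":0.04},{"x":0.026,"y":-0.03,"z":-0.07,"yaw":0,"grip":0.04},{"x":0.052,"y":-0.055,"z":-0.07,"yaw":0,"grip":0.04},{"x":0.08,"y":-0.08,"z":-0.07,"yaw":0,"grip":0.04}]'
```

```text
time_s: 5.25
ee_pos: [501.8, 170.5, 16.3]
ee_rot: [-180.0, 0.0, 89.7]
force: [1.0, -0.3, -0.1]
gripper_width: 61.3
gripper_force: 0.0
time_s: 5.67
ee_pos: [499.0, 170.6, 65.2]
ee_rot: [-179.6, 0.1, 89.8]
force: [0.2, 0.5, -0.3]
gripper_width: 53.0
gripper_force: 15.0
time_s: 6.08
ee_pos: [420.8, 251.9, 138.0]
ee_rot: [179.9, -0.1, 89.7]
force: [0.0, 0.6, -1.0]
gripper_width: 53.3
gripper_force: 15.0
```

```bash

python3 -m crank '[{"x":0.027,"y":-0.027,"z":0,"yaw":0,"grip":0.04},{"x":0.053,"y":-0.055,"z":0.01,"yaw":0,"grip":0.04},{"x":0.053,"y":-0.055,"z":0.015,"yaw":0,"grip":0.04},{"x":0.053,"y":-0.055,"z":0.015,"yaw":0,"grip":0.072},{"x":0.053,"y":-0.055,"z":0.015,"yaw":0,"grip":0.072}]' 
python3 -m crank '[{"x":0,"y":0,"z":0,"yaw":0,"grip":0.072},{"x":0,"y":0,"z":-0.02,"yaw":0,"grip":0.072},{"x":-0.025,"y":0.02,"z":-0.02,"yaw":0,"grip":0.072},{"x":-0.055,"y":0.04,"z":-0.02,"yaw":0,"grip":0.072},{"x":-0.085,"y":0.06,"z":-0.02,"yaw":0,"grip":0.072}]' 
python3 -m crank '[{"x":-0.028,"y":0.019,"z":0.02,"yaw":0,"grip":0.072},{"x":-0.056,"y":0.038,"z":0.04,"yaw":0,"grip":0.072},{"x":-0.084,"y":0.057,"z":0.06,"yaw":0,"grip":0.072},{"x":-0.112,"y":0.076,"z":0.08,"yaw":0,"grip":0.072},{"x":-0.132,"y":0.095,"z":0.085,"yaw":0,"grip":0.072}]' 

```

```text
time_s: 6.5
ee_pos: [366.8, 304.7, 122.0]
ee_rot: [180.0, 0.0, 89.9]
force: [-0.6, 0.1, 0.5]
gripper_width: 63.8
gripper_force: 0.0
time_s: 6.92
ee_pos: [428.3, 218.0, 142.8]
ee_rot: [179.9, -0.0, 89.8]
force: [0.5, -0.4, 0.1]
gripper_width: 71.7
gripper_force: 0.0
time_s: 7.33
ee_pos: [520.5, 83.1, 54.4]
ee_rot: [-179.7, 0.1, 89.6]
force: [-0.3, 0.2, -0.4]
gripper_width: 72.0
gripper_force: 0.0
```

```bash

python3 -m crank '[{"x":0.002,"y":0,"z":0.01,"yaw":0.002,"grip":0.072},{"x":0.002,"y":0,"z":0.03,"yaw":0.002,"grip":0.072},{"x":0.002,"y":0,"z":0.041,"yaw":0.002,"grip":0.072},{"x":0.002,"y":0,"z":0.041,"yaw":0.002,"grip":0.04},{"x":0.002,"y":0,"z":0.041,"yaw":0.002,"grip":0.04}]' 
python3 -m crank '[{"x":0,"y":0,"z":0,"yaw":0,"grip":0.04},{"x":0,"y":0,"z":0,"yaw":0,"grip":0.04},{"x":0,"y":0,"z":0,"yaw":0,"grip":0.04},{"x":0,"y":0,"z":-0.02,"yaw":0,"grip":0.04},{"x":0,"y":0,"z":-0.06,"yaw":0,"grip":0.04}]'
python3 -m crank '[{"x":0,"y":0,"z":-0.04,"yaw":0,"grip":0.04},{"x":0.03,"y":-0.01,"z":-0.06,"yaw":0,"grip":0.04},{"x":0.06,"y":-0.03,"z":-0.06,"yaw":0,"grip":0.04},{"x":0.09,"y":-0.05,"z":-0.06,"yaw":0,"grip":0.04},{"x":0.12,"y":-0.07,"z":-0.06,"yaw":0,"grip":0.04}]'
```

```text
time_s: 7.75
ee_pos: [521.5, 88.4, 15.9]
ee_rot: [180.0, -0.0, 89.6]
force: [0.2, -0.0, -0.6]
gripper_width: 61.5
gripper_force: 0.0
time_s: 8.17
ee_pos: [517.6, 88.8, 72.9]
ee_rot: [-179.4, 0.1, 89.7]
force: [0.6, -0.1, -0.4]
gripper_width: 53.1
gripper_force: 15.0
time_s: 8.58
ee_pos: [450.9, 210.7, 136.8]
ee_rot: [179.9, -0.1, 89.7]
force: [0.3, 0.1, 0.3]
gripper_width: 53.3
gripper_force: 15.0
```

```bash

python3 -m crank '[{"x":0.033,"y":-0.01,"z":0,"yaw":0,"grip":0.04},{"x":0.066,"y":-0.02,"z":0.005,"yaw":0,"grip":0.04},{"x":0.096,"y":-0.029,"z":0.015,"yaw":0,"grip":0.04},{"x":0.096,"y":-0.029,"z":0.015,"yaw":0,"grip":0.04},{"x":0.096,"y":-0.029,"z":0.015,"yaw":0,"grip":0.072}]' 
python3 -m crank '[{"x":0,"y":0,"z":0,"yaw":0,"grip":0.072},{"x":0,"y":0,"z":-0.015,"yaw":0,"grip":0.072},{"x":-0.025,"y":0.01,"z":-0.02,"yaw":0,"grip":0.072},{"x":-0.055,"y":0.023,"z":-0.02,"yaw":0,"grip":0.072},{"x":-0.09,"y":0.036,"z":-0.02,"yaw":0,"grip":0.072}]' 
python3 -m crank '[{"x":-0.036,"y":0.016,"z":0,"yaw":0,"grip":0.072},{"x":-0.072,"y":0.032,"z":0.0,"yaw":0,"grip":0.072},{"x":-0.108,"y":0.048,"z":0.01,"yaw":0,"grip":0.072},{"x":-0.144,"y":0.064,"z":0.02,"yaw":0,"grip":0.072},{"x":-0.18,"y":0.08,"z":0.03,"yaw":0,"grip":0.072}]' 

```

```text
time_s: 9.0
ee_pos: [422.1, 306.8, 120.6]
ee_rot: [-180.0, 0.0, 89.9]
force: [-0.1, -0.7, -0.5]
gripper_width: 57.4
gripper_force: 0.0
time_s: 9.42
ee_pos: [459.8, 214.3, 142.0]
ee_rot: [179.9, -0.1, 89.7]
force: [0.2, 0.2, -0.2]
gripper_width: 72.1
gripper_force: 0.0
time_s: 9.83
ee_pos: [538.3, 31.7, 111.5]
ee_rot: [179.9, 0.0, 89.6]
force: [-0.3, -0.1, 0.3]
gripper_width: 72.2
gripper_force: 0.0
```

```bash

python3 -m crank '[{"x":-0.022,"y":0.013,"z":0.02,"yaw":-0.005,"grip":0.072},{"x":-0.022,"y":0.013,"z":0.05,"yaw":-0.005,"grip":0.072},{"x":-0.022,"y":0.013,"z":0.08,"yaw":-0.005,"grip":0.072},{"x":-0.022,"y":0.013,"z":0.094,"yaw":-0.005,"grip":0.072},{"x":-0.022,"y":0.013,"z":0.094,"yaw":-0.005,"grip":0.04}]' 
python3 -m crank '[{"x":0,"y":0,"z":0,"yaw":0,"grip":0.04},{"x":0,"y":0,"z":0,"yaw":0,"grip":0.04},{"x":0,"y":0,"z":0,"yaw":0,"grip":0.04},{"x":0,"y":0,"z":0,"yaw":0,"grip":0.04},{"x":0,"y":0,"z":-0.02,"yaw":0,"grip":0.04}]'
python3 -m crank '[{"x":0,"y":0,"z":-0.04,"yaw":0,"grip":0.04},{"x":0,"y":0,"z":-0.08,"yaw":0,"grip":0.04},{"x":0.02,"y":-0.01,"z":-0.1,"yaw":0,"grip":0.04},{"x":0.05,"y":-0.03,"z":-0.1,"yaw":0,"grip":0.04},{"x":0.08,"y":-0.05,"z":-0.1,"yaw":0,"grip":0.04}]'
```

```text
time_s: 10.25
ee_pos: [550.2, 11.0, 16.0]
ee_rot: [-179.9, 0.0, 89.8]
force: [0.5, -0.3, 0.1]
gripper_width: 67.8
gripper_force: 0.0
time_s: 10.67
ee_pos: [548.0, 13.0, 34.6]
ee_rot: [-179.6, 0.0, 90.0]
force: [-0.5, -0.6, -1.6]
gripper_width: 53.2
gripper_force: 15.0
time_s: 11.08
ee_pos: [501.5, 93.7, 139.1]
ee_rot: [179.7, -0.1, 89.9]
force: [-0.3, 1.0, -0.0]
gripper_width: 53.1
gripper_force: 15.0
```

```bash

python3 -m crank '[{"x":0.037,"y":-0.012,"z":0,"yaw":0,"grip":0.04},{"x":0.074,"y":-0.024,"z":0,"yaw":0,"grip":0.04},{"x":0.111,"y":-0.036,"z":0,"yaw":0,"grip":0.04},{"x":0.148,"y":-0.048,"z":0,"yaw":0,"grip":0.04},{"x":0.185,"y":-0.06,"z":0,"yaw":0,"grip":0.04}]' 
python3 -m crank '[{"x":0.035,"y":-0.01,"z":0,"yaw":0,"grip":0.04},{"x":0.07,"y":-0.018,"z":0.007,"yaw":0,"grip":0.04},{"x":0.083,"y":-0.018,"z":0.015,"yaw":0,"grip":0.04},{"x":0.083,"y":-0.018,"z":0.015,"yaw":0,"grip":0.04},{"x":0.083,"y":-0.018,"z":0.015,"yaw":0,"grip":0.072}]' 
python3 -m crank '[{"x":0,"y":0,"z":0,"yaw":0,"grip":0.072},{"x":0,"y":0,"z":-0.015,"yaw":0,"grip":0.072},{"x":-0.025,"y":0.005,"z":-0.02,"yaw":0,"grip":0.072},{"x":-0.06,"y":0.01,"z":-0.02,"yaw":0,"grip":0.072},{"x":-0.1,"y":0.015,"z":-0.02,"yaw":0,"grip":0.072}]' 
python3 -m crank '[{"x":-0.04,"y":0.006,"z":0,"yaw":0,"grip":0.072},{"x":-0.08,"y":0.012,"z":0.0,"yaw":0,"grip":0.072},{"x":-0.12,"y":0.018,"z":0,"yaw":0,"grip":0.072},{"x":-0.16,"y":0.024,"z":0,"yaw":0,"grip":0.072},{"x":-0.2,"y":0.03,"z":0,"yaw":0,"grip":0.072}]' 
python3 - <<'E'
from h import *
im=grab_frame("top");print(state()["ee_pos"])
for b in blobs(im,"yellow",30):print(b[:3],onz("top",b[:2],16))
E

```

```text
time_s: 11.5
ee_pos: [439.6, 279.7, 137.4]
ee_rot: [180.0, -0.0, 90.0]
force: [0.9, 0.4, -0.6]
gripper_width: 53.6
gripper_force: 15.0
time_s: 11.92
ee_pos: [422.2, 360.9, 121.4]
ee_rot: [-179.9, 0.1, 90.1]
force: [1.0, 0.6, 0.9]
gripper_width: 57.4
gripper_force: 0.0
time_s: 12.33
ee_pos: [438.5, 259.7, 142.9]
ee_rot: [179.9, -0.1, 90.0]
force: [0.9, -0.7, 0.4]
gripper_width: 72.1
gripper_force: 0.0
time_s: 12.75
ee_pos: [467.2, 57.7, 142.7]
ee_rot: [179.9, 0.0, 89.9]
force: [0.9, 0.2, 0.1]
gripper_width: 72.3
gripper_force: 0.0
[468.21252822  51.38168804 142.69924306]
(175.34711181770004, 324.81081081081084, 314.5) [365.58853346 310.39755681]
(161.74462516358196, 294.92596747055524, 891.5) [423.00901372 342.26683578]
(369.4990272373541, 267.14526588845655, 514.0) [487.64144048 -68.53133391]
```

```bash

python3 -m crank '[{"x":-0.038,"y":0.006,"z":0.01,"yaw":0,"grip":0.072},{"x":-0.076,"y":0.012,"z":0.03,"yaw":0,"grip":0.072},{"x":-0.11,"y":0.018,"z":0.05,"yaw":0,"grip":0.072},{"x":-0.128,"y":0.019,"z":0.07,"yaw":0,"grip":0.072},{"x":-0.128,"y":0.019,"z":0.08,"yaw":0,"grip":0.072}]' 
```

```text
time_s: 13.22
ee_pos: [485.5, -71.2, 60.6]
ee_rot: [-179.9, 0.0, 89.6]
force: [-0.4, 0.5, 0.1]
gripper_width: 71.8
gripper_force: 0.0
```

```bash

python3 -m crank '[{"x":0.002,"y":0.002,"z":0.015,"yaw":-0.005,"grip":0.072},{"x":0.002,"y":0.002,"z":0.035,"yaw":-0.005,"grip":0.072},{"x":0.002,"y":0.002,"z":0.045,"yaw":-0.005,"grip":0.072},{"x":0.002,"y":0.002,"z":0.045,"yaw":-0.005,"grip":0.04},{"x":0.002,"y":0.002,"z":0.045,"yaw":-0.005,"grip":0.04}]' 
python3 -m crank '[{"x":0,"y":0,"z":0,"yaw":0,"grip":0.04},{"x":0,"y":0,"z":0,"yaw":0,"grip":0.04},{"x":0,"y":0,"z":0,"yaw":0,"grip":0.04},{"x":0,"y":0,"z":-0.03,"yaw":0,"grip":0.04},{"x":0,"y":0,"z":-0.06,"yaw":0,"grip":0.04}]'
python3 -m crank '[{"x":0.02,"y":0,"z":-0.03,"yaw":0,"grip":0.04},{"x":0.05,"y":-0.01,"z":-0.06,"yaw":0,"grip":0.04},{"x":0.09,"y":-0.02,"z":-0.06,"yaw":0,"grip":0.04},{"x":0.13,"y":-0.03,"z":-0.06,"yaw":0,"grip":0.04},{"x":0.17,"y":-0.04,"z":-0.06,"yaw":0,"grip":0.04}]'
python3 -m crank '[{"x":0.039,"y":-0.012,"z":0,"yaw":0,"grip":0.04},{"x":0.078,"y":-0.024,"z":0,"yaw":0,"grip":0.04},{"x":0.117,"y":-0.036,"z":0,"yaw":0,"grip":0.04},{"x":0.156,"y":-0.048,"z":0,"yaw":0,"grip":0.04},{"x":0.19,"y":-0.06,"z":0,"yaw":0,"grip":0.04}]'
```

```text
time_s: 13.63
ee_pos: [488.3, -65.3, 17.2]
ee_rot: [-180.0, -0.0, 90.2]
force: [-1.0, -0.3, -0.1]
gripper_width: 61.2
gripper_force: 0.0
time_s: 14.05
ee_pos: [487.3, -64.5, 76.8]
ee_rot: [-179.8, -0.0, 90.3]
force: [1.5, -0.2, -0.8]
gripper_width: 53.5
gripper_force: 15.0
time_s: 14.47
ee_pos: [447.5, 106.4, 138.4]
ee_rot: [179.8, -0.0, 90.2]
force: [0.5, 0.0, -1.6]
gripper_width: 53.2
gripper_force: 15.0
time_s: 14.88
ee_pos: [385.9, 297.0, 137.7]
ee_rot: [179.9, -0.1, 90.3]
force: [1.4, -0.6, 0.1]
gripper_width: 53.3
gripper_force: 15.0
```

```bash

python3 -m crank '[{"x":0.035,"y":-0.01,"z":0,"yaw":0,"grip":0.04},{"x":0.066,"y":-0.019,"z":0.007,"yaw":0.004,"grip":0.04},{"x":0.066,"y":-0.019,"z":0.015,"yaw":0.004,"grip":0.04},{"x":0.066,"y":-0.019,"z":0.015,"yaw":0.004,"grip":0.04},{"x":0.066,"y":-0.019,"z":0.015,"yaw":0.004,"grip":0.072}]' 
python3 -m crank '[{"x":0,"y":0,"z":0,"yaw":0,"grip":0.08},{"x":0,"y":0.0,"z":-0.02,"yaw":0,"grip":0.08},{"x":0,"y":0.01,"z":-0.04,"yaw":0,"grip":0.08},{"x":0,"y":0.04,"z":-0.06,"yaw":0,"grip":0.08},{"x":0,"y":0.07,"z":-0.08,"yaw":0,"grip":0.08}]' 
python3 -m crank '[{"x":0,"y":0.038,"z":0,"yaw":0,"grip":0.08},{"x":0,"y":0.076,"z":0,"yaw":0,"grip":0.08},{"x":0,"y":0.114,"z":0,"yaw":0,"grip":0.08},{"x":0,"y":0.145,"z":0,"yaw":0,"grip":0.08},{"x":0,"y":0.145,"z":0,"yaw":0,"grip":0.08}]' 
python3 - <<'E'
from h import *
np.set_printoptions(precision=1,suppress=True)
T=cv2.imread("pics/top0.png")[...,::-1].copy()
print(tri(ray("top",(472,222)),ray("side",(326,149))),tri(ray("top",(144,208)),ray("side",(271,366))))
im=grab_frame("top");cv2.imwrite("pics/top2.png",im[...,::-1])
for b in blobs(im,"yellow",30):print(b[:3],onz("top",b[:2],16))
c=camera_model("wrist");print(state()["ee_pos"],state()["ee_rot"])
im=grab_frame("wrist");cv2.imwrite("pics/w2.png",im[...,::-1])
for b in blobs(im,"red",200):
    (q,r)=cv2.minEnclosingCircle(b[3]);print(b[:3],q,r,onz("wrist",q,75,c),onz("wrist",b[:2],75,c))
E
```

```text
time_s: 15.3
ee_pos: [367.0, 359.7, 121.7]
ee_rot: [-179.9, 0.1, 90.1]
force: [0.0, -0.6, -0.2]
gripper_width: 57.1
gripper_force: 0.0
time_s: 15.72
ee_pos: [438.2, 359.1, 204.0]
ee_rot: [180.0, -0.0, 90.0]
force: [1.4, 1.9, 0.2]
gripper_width: 80.0
gripper_force: 0.0
time_s: 16.13
ee_pos: [588.8, 358.1, 201.5]
ee_rot: [179.8, -0.0, 89.7]
force: [-1.1, 0.3, 0.1]
gripper_width: 79.9
gripper_force: 0.0
[ 571.3 -261.3   66.4] [583.4 371.4  70.9]
(161.03334254398084, 309.5115593626232, 1809.5) [394.5 341.1]
[585.6 358.3 201.5] [180.    0.   89.8]
```

View pics/w2.png

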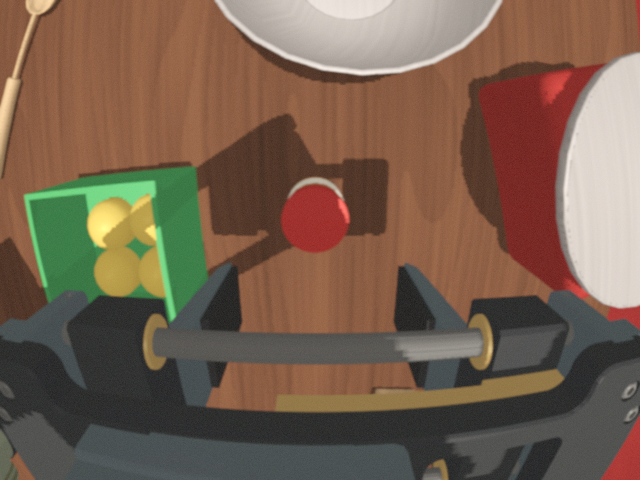

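Wrist view: all four lemons are in the caddy. The jar lid centre is at (315,217).

```bash
python3 - <<'E'
from h import *
c=camera_model("wrist");print(state()["ee_pos"],state()["time_s"])
for p in((315,217),(281,217),(349,217)):print(onz("wrist",p,75,c))
E
```

```text
[583.63867686 358.75253204 201.66542867] 16.2333
[581.14861776 372.54195594]
[554.40643487 372.65239547]
[607.85382406 372.52477004]
```

```bash

python3 -m crank '[{"x":0.0135,"y":-0.0015,"z":0.03,"yaw":0,"grip":0.08},{"x":0.0135,"y":-0.0015,"z":0.065,"yaw":0,"grip":0.08},{"x":0.0135,"y":-0.0015,"z":0.1,"yaw":0,"grip":0.08},{"x":0.0135,"y":-0.0015,"z":0.135,"yaw":0,"grip":0.08},{"x":0.0135,"y":-0.0015,"z":0.154,"yaw":0,"grip":0.08}]' 25
python3 -m crank '[{"x":0,"y":0,"z":0,"yaw":0,"grip":0.08},{"x":0,"y":0,"z":0,"yaw":0,"grip":0.06},{"x":0,"y":0,"z":0,"yaw":0,"grip":0.04},{"x":0,"y":0,"z":0,"yaw":0,"grip":0.04},{"x":0,"y":0,"z":0,"yaw":0,"grip":0.04}]'
python3 -m crank '[{"x":0,"y":0,"z":0,"yaw":0,"grip":0.04},{"x":0,"y":0,"z":0,"yaw":0,"grip":0.04},{"x":0,"y":0,"z":-0.005,"yaw":0,"grip":0.04},{"x":0,"y":0,"z":-0.02,"yaw":0,"grip":0.04},{"x":0,"y":0,"z":-0.05,"yaw":0,"grip":0.04}]'
```

```text
time_s: 16.65
ee_pos: [577.6, 372.4, 44.6]
ee_rot: [-179.7, 0.2, 90.1]
force: [-0.6, -0.2, -0.2]
gripper_width: 80.4
gripper_force: 0.0
time_s: 17.07
ee_pos: [582.0, 374.8, 50.5]
ee_rot: [179.8, -0.1, 90.1]
force: [0.2, 0.3, 0.2]
gripper_width: 56.5
gripper_force: 0.3
time_s: 17.48
ee_pos: [577.8, 372.4, 93.8]
ee_rot: [-179.4, 0.3, 90.1]
force: [0.2, -0.3, -2.9]
gripper_width: 51.4
gripper_force: 25.0
```

```bash

python3 -m crank '[{"x":0,"y":0,"z":-0.03,"yaw":0,"grip":0.04},{"x":0,"y":0,"z":-0.06,"yaw":0,"grip":0.04},{"x":-0.02,"y":0.005,"z":-0.08,"yaw":0,"grip":0.04},{"x":-0.05,"y":0.013,"z":-0.08,"yaw":0,"grip":0.04},{"x":-0.085,"y":0.022,"z":-0.08,"yaw":0,"grip":0.04}]'
python3 -m crank '[{"x":-0.036,"y":0.01,"z":0,"yaw":0,"grip":0.04},{"x":-0.072,"y":0.02,"z":0,"yaw":0,"grip":0.04},{"x":-0.108,"y":0.03,"z":0,"yaw":0,"grip":0.04},{"x":-0.14,"y":0.04,"z":0,"yaw":0.05,"grip":0.04},{"x":-0.17,"y":0.05,"z":0,"yaw":0.096,"grip":0.04}]'
python3 - <<'E'
from h import *
print(state()["ee_pos"])
c=camera_model("wrist");print(state()["ee_pos"],state()["ee_rot"])
im=grab_frame("wrist");cv2.imwrite("pics/w3.png",im[...,::-1])
E
```

```text
time_s: 17.9
ee_pos: [602.9, 290.1, 179.5]
ee_rot: [179.9, -0.1, 90.2]
force: [-0.1, -0.6, -2.3]
gripper_width: 51.5
gripper_force: 25.0
time_s: 18.32
ee_pos: [652.5, 117.2, 177.3]
ee_rot: [-179.8, 0.0, 84.4]
force: [0.2, -0.3, -2.0]
gripper_width: 51.6
gripper_force: 25.0
[652.53145265 117.16708256 177.33622304]
[652.53145265 117.16708256 177.33622304] [-1.79845676e+02  2.42766558e-02  8.43874011e+01]
```

View pics/w3.png

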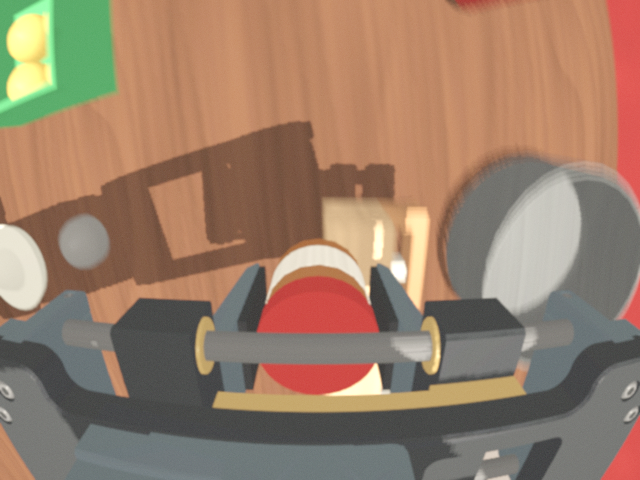

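Wrist view: jar held upright with its lid at (318,335), ledge end at (350,230). The ledge pose from the top and side views agrees to about 1 mm, so I'll use it.

```bash

python3 -m crank '[{"x":-0.02,"y":0.01,"z":0,"yaw":0,"grip":0.04},{"x":-0.045,"y":0.02,"z":0,"yaw":0,"grip":0.04},{"x":-0.056,"y":0.0265,"z":0.01,"yaw":0,"grip":0.04},{"x":-0.056,"y":0.0265,"z":0.03,"yaw":0,"grip":0.04},{"x":-0.056,"y":0.0265,"z":0.03,"yaw":0,"grip":0.04}]'
python3 -m crank '[{"x":0,"y":0,"z":0,"yaw":0,"grip":0.04},{"x":0,"y":0,"z":0,"yaw":0,"grip":0.04},{"x":0,"y":0,"z":0,"yaw":0,"grip":0.04},{"x":0,"y":0,"z":0,"yaw":0,"grip":0.04},{"x":0,"y":0,"z":0,"yaw":0,"grip":0.04}]'
```

```text
time_s: 18.78
ee_pos: [671.5, 60.4, 143.0]
ee_rot: [-179.4, 0.0, 84.5]
force: [-1.9, 0.1, -4.5]
gripper_width: 52.1
gripper_force: 25.0
time_s: 19.2
ee_pos: [674.6, 61.6, 148.8]
ee_rot: [179.9, -0.0, 84.6]
force: [-0.0, -0.3, -2.0]
gripper_width: 51.6
gripper_force: 25.0
```

```bash

python3 -m crank '[{"x":0,"y":0,"z":0.004,"yaw":0,"grip":0.04},{"x":0,"y":0,"z":0.008,"yaw":0,"grip":0.04},{"x":0,"y":0,"z":0.011,"yaw":0,"grip":0.04},{"x":0,"y":0,"z":0.013,"yaw":0,"grip":0.04},{"x":0,"y":0,"z":0.013,"yaw":0,"grip":0.04}]'
python3 -m crank '[{"x":0,"y":0,"z":0.001,"yaw":0,"grip":0.04},{"x":0,"y":0,"z":0.002,"yaw":0,"grip":0.04},{"x":0,"y":0,"z":0.002,"yaw":0,"grip":0.04},{"x":0,"y":0,"z":0.002,"yaw":0,"grip":0.04},{"x":0,"y":0,"z":0.002,"yaw":0,"grip":0.04}]'
```

```text
time_s: 19.62
ee_pos: [674.0, 60.9, 135.3]
ee_rot: [-180.0, -0.0, 84.6]
force: [-1.2, 0.1, 1.3]
gripper_width: 52.0
gripper_force: 25.0
time_s: 20.03
ee_pos: [674.0, 60.9, 135.2]
ee_rot: [180.0, -0.0, 84.6]
force: [-4.6, -1.1, 9.0]
gripper_width: 51.4
gripper_force: 25.0
```

```bash

python3 -m crank '[{"x":0,"y":0,"z":-0.0015,"yaw":0,"grip":0.04},{"x":0,"y":0,"z":-0.0015,"yaw":0,"grip":0.06},{"x":0,"y":0,"z":-0.0015,"yaw":0,"grip":0.075},{"x":0,"y":0,"z":-0.0015,"yaw":0,"grip":0.085},{"x":0,"y":0,"z":-0.0015,"yaw":0,"grip":0.085}]' 
python3 -m crank '[{"x":0,"y":0,"z":-0.01,"yaw":0,"grip":0.085},{"x":0,"y":0,"z":-0.03,"yaw":0,"grip":0.085},{"x":0,"y":0,"z":-0.06,"yaw":0,"grip":0.085},{"x":0,"y":0,"z":-0.09,"yaw":0,"grip":0.085},{"x":0,"y":0,"z":-0.11,"yaw":0,"grip":0.085}]' 
python3 -m crank '[{"x":-0.03,"y":-0.01,"z":0,"yaw":-0.05,"grip":0.08},{"x":-0.07,"y":-0.02,"z":0,"yaw":-0.096,"grip":0.08},{"x":-0.11,"y":-0.035,"z":0,"yaw":-0.096,"grip":0.08},{"x":-0.15,"y":-0.05,"z":0,"yaw":-0.096,"grip":0.08},{"x":-0.19,"y":-0.065,"z":0,"yaw":-0.096,"grip":0.08}]'
python3 -m crank '[{"x":-0.035,"y":-0.013,"z":0,"yaw":0,"grip":0.08},{"x":-0.07,"y":-0.025,"z":0,"yaw":0,"grip":0.08},{"x":-0.1,"y":-0.033,"z":0,"yaw":0,"grip":0.08},{"x":-0.115,"y":-0.033,"z":0,"yaw":0,"grip":0.08},{"x":-0.115,"y":-0.033,"z":0,"yaw":0,"grip":0.08}]'
```

```text
time_s: 20.45
ee_pos: [674.5, 61.0, 134.1]
ee_rot: [-180.0, -0.0, 84.6]
force: [-0.6, 0.7, -0.3]
gripper_width: 75.2
gripper_force: 0.0
time_s: 20.87
ee_pos: [675.3, 61.1, 248.4]
ee_rot: [179.7, -0.1, 84.6]
force: [0.2, -0.2, -0.0]
gripper_width: 84.5
gripper_force: 0.0
time_s: 21.28
ee_pos: [592.2, -120.6, 245.3]
ee_rot: [179.9, 0.0, 90.1]
force: [0.5, -0.8, -0.6]
gripper_width: 80.0
gripper_force: 0.0
time_s: 21.7
ee_pos: [560.0, -237.2, 245.0]
ee_rot: [179.9, 0.1, 89.8]
force: [0.4, 0.1, -0.6]
gripper_width: 80.0
gripper_force: 0.0
```

```bash

python3 - <<'E'
from h import *
c=camera_model("wrist");print(state()["ee_pos"],state()["ee_rot"])
im=grab_frame("wrist");cv2.imwrite("pics/w4.png",im[...,::-1])
for b in blobs(im,"red",150):
    q,r=cv2.minEnclosingCircle(b[3]);print(b[:3],q,r,onz("wrist",q,75,c))
t=grab_frame("top");s=grab_frame("side");cv2.imwrite("pics/top3.png",t[...,::-1]);cv2.imwrite("pics/side3.png",s[...,::-1])
for n,i in(("top",t),("side",s)):
  for b in blobs(i,"red",150):
    if b[2]<2000: print(n,b[:3],onz(n,b[:2],152))
E
```

```text
[ 560.03130595 -237.22563904  245.00646664] [1.79923765e+02 7.03396994e-02 8.98346399e+01]
top (471.2535496957404, 221.07538877620013, 493.0) [ 555.00134379 -233.47423013]
top (307.33489705499085, 150.82486317435496, 639.5) [677.25380975  55.53907585]
side (100.57239057239057, 396.2020202020202, 297.0) [740.15883647 503.56361138]
side (249.67259786476868, 184.9590747330961, 562.0) [672.55764437  54.48916597]
side (325.84545967287085, 148.70389170896786, 295.5) [556.34528981 -97.09693961]
```

View pics/w4.png

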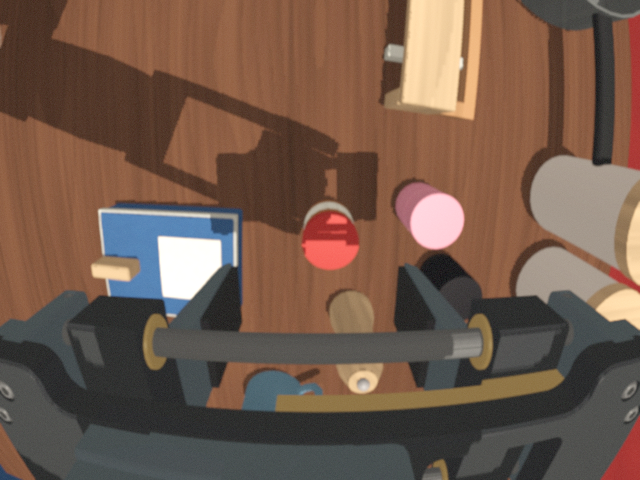

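View pics/side3.png

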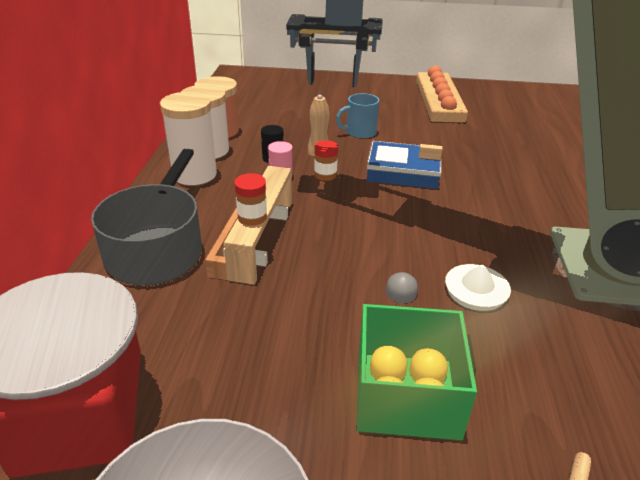

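Wrist view: the jar lid at (330,240), mill well clear at (355,340), pink decoy at (430,215). Side view: the first jar stands upright on the ledge, the lemons are in the caddy and the tin is unmoved.

```bash

python3 - <<'E'
from h import *
c=camera_model("wrist");print(state()["ee_pos"],state()["ee_rot"])
print(onz("wrist",(330,240),75,c))
E
python3 -m crank '[{"x":-0.01,"y":0.01,"z":0.02,"yaw":0,"grip":0.074},{"x":-0.024,"y":0.011,"z":0.05,"yaw":0,"grip":0.074},{"x":-0.024,"y":0.011,"z":0.085,"yaw":0,"grip":0.074},{"x":-0.024,"y":0.011,"z":0.11,"yaw":0,"grip":0.074},{"x":-0.024,"y":0.011,"z":0.11,"yaw":0,"grip":0.074}]'
```

```text
[ 560.65822586 -233.16331097  244.53821501] [ 1.79981243e+02 -6.08174311e-02  9.00872850e+01]
[ 571.81618867 -251.30874622]
time_s: 22.27
ee_pos: [568.5, -254.8, 128.6]
ee_rot: [-179.4, -0.3, 90.2]
force: [-0.7, 1.2, -0.5]
gripper_width: 74.1
gripper_force: 0.0
```

```bash

python3 -m crank '[{"x":0,"y":0,"z":0,"yaw":0,"grip":0.074},{"x":0,"y":0,"z":0,"yaw":0,"grip":0.074},{"x":0,"y":0,"z":0,"yaw":0,"grip":0.074},{"x":0,"y":0,"z":0,"yaw":0,"grip":0.074},{"x":0,"y":0,"z":0,"yaw":0,"grip":0.074}]'
python3 - <<'E'
from h import *
c=camera_model("wrist");print(state()["ee_pos"])
im=grab_frame("wrist");cv2.imwrite("pics/w5.png",im[...,::-1])
h=cv2.cvtColor(im,cv2.COLOR_RGB2HSV);m=((h[...,0]<8)|(h[...,0]>172))&(h[...,1]>170)&(h[...,2]>60)
m=m.astype(np.uint8)*255
cs,_=cv2.findContours(m,0,1)
for k in cs:
    if cv2.contourArea(k)>300:
        q,r=cv2.minEnclosingCircle(k);e=cv2.fitEllipse(k);print(q,r,e,onz("wrist",q,75,c),onz("wrist",e[0],75,c))
E
```

```text
time_s: 22.68
ee_pos: [571.9, -258.3, 136.1]
ee_rot: [179.8, 0.1, 90.1]
force: [0.6, 0.2, 0.8]
gripper_width: 74.3
gripper_force: 0.0
[ 571.93746568 -258.28776492  136.12282437]
(316.861328125, 259.3684997558594) 42.48469543457031 ((314.6957702636719, 258.7336730957031), (77.3603515625, 83.62999725341797), 15.833770751953125) [ 571.27663561 -255.73178782] [ 569.92661042 -255.31034245]
```

```bash

python3 -m crank '[{"x":0,"y":0,"z":0.025,"yaw":0,"grip":0.074},{"x":0,"y":0,"z":0.05,"yaw":0,"grip":0.074},{"x":0,"y":0,"z":0.075,"yaw":0,"grip":0.074},{"x":0,"y":0,"z":0.087,"yaw":0,"grip":0.074},{"x":0,"y":0,"z":0.087,"yaw":0,"grip":0.074}]' 25
python3 -m crank '[{"x":0,"y":0,"z":0,"yaw":0,"grip":0.06},{"x":0,"y":0,"z":0,"yaw":0,"grip":0.05},{"x":0,"y":0,"z":0,"yaw":0,"grip":0.04},{"x":0,"y":0,"z":0,"yaw":0,"grip":0.04},{"x":0,"y":0,"z":0,"yaw":0,"grip":0.04}]'
python3 -m crank '[{"x":0,"y":0,"z":-0.01,"yaw":0,"grip":0.04},{"x":0,"y":0,"z":-0.03,"yaw":0,"grip":0.04},{"x":0,"y":0,"z":-0.06,"yaw":0,"grip":0.04},{"x":0,"y":0,"z":-0.1,"yaw":0,"grip":0.04},{"x":0,"y":0,"z":-0.13,"yaw":0,"grip":0.04}]'
```

```text
time_s: 23.15
ee_pos: [569.4, -257.4, 44.8]
ee_rot: [-179.7, -0.1, 90.0]
force: [-0.8, -0.0, 0.5]
gripper_width: 73.9
gripper_force: 0.0
time_s: 23.57
ee_pos: [572.0, -258.6, 49.1]
ee_rot: [179.9, 0.1, 90.1]
force: [-0.5, -0.2, 4.8]
gripper_width: 51.6
gripper_force: 25.0
time_s: 23.98
ee_pos: [571.3, -258.2, 180.4]
ee_rot: [179.9, 0.0, 90.1]
force: [0.2, -0.4, -0.7]
gripper_width: 51.2
gripper_force: 25.0
```

```bash

python3 -m crank '[{"x":0.035,"y":0.016,"z":0,"yaw":0,"grip":0.04},{"x":0.07,"y":0.032,"z":0,"yaw":0.03,"grip":0.04},{"x":0.105,"y":0.048,"z":0,"yaw":0.06,"grip":0.04},{"x":0.135,"y":0.064,"z":0,"yaw":0.098,"grip":0.04},{"x":0.16,"y":0.075,"z":0,"yaw":0.098,"grip":0.04}]'
python3 -m crank '[{"x":0.02,"y":0.01,"z":0,"yaw":0,"grip":0.04},{"x":0.036,"y":0.02,"z":0.0,"yaw":0,"grip":0.04},{"x":0.036,"y":0.02,"z":0.02,"yaw":0,"grip":0.04},{"x":0.036,"y":0.02,"z":0.03,"yaw":0,"grip":0.04},{"x":0.036,"y":0.02,"z":0.03,"yaw":0,"grip":0.04}]'
python3 -m crank '[{"x":0,"y":0,"z":0,"yaw":0,"grip":0.04},{"x":0,"y":0,"z":0,"yaw":0,"grip":0.04},{"x":0,"y":0,"z":0,"yaw":0,"grip":0.04},{"x":0,"y":0,"z":0,"yaw":0,"grip":0.04},{"x":0,"y":0,"z":0,"yaw":0,"grip":0.04}]'
```

```text
time_s: 24.4
ee_pos: [646.8, -95.6, 178.0]
ee_rot: [180.0, -0.0, 84.4]
force: [0.1, 0.4, -1.4]
gripper_width: 51.8
gripper_force: 25.0
time_s: 24.82
ee_pos: [667.1, -63.9, 144.4]
ee_rot: [-179.6, 0.0, 84.5]
force: [-1.4, 0.4, -2.2]
gripper_width: 51.5
gripper_force: 25.0
time_s: 25.23
ee_pos: [669.6, -64.6, 148.2]
ee_rot: [179.9, -0.0, 84.4]
force: [0.6, -0.5, -2.1]
gripper_width: 51.7
gripper_force: 25.0
```

```bash

python3 -m crank '[{"x":0,"y":-0.004,"z":0,"yaw":0,"grip":0.04},{"x":0,"y":-0.0077,"z":0.0,"yaw":0,"grip":0.04},{"x":0,"y":-0.0077,"z":0.004,"yaw":0,"grip":0.04},{"x":0,"y":-0.0077,"z":0.008,"yaw":0,"grip":0.04},{"x":0,"y":-0.0077,"z":0.011,"yaw":0,"grip":0.04}]'
python3 -m crank '[{"x":0,"y":0,"z":0.001,"yaw":0,"grip":0.04},{"x":0,"y":0,"z":0.002,"yaw":0,"grip":0.04},{"x":0,"y":0,"z":0.003,"yaw":0,"grip":0.04},{"x":0,"y":0,"z":0.003,"yaw":0,"grip":0.04},{"x":0,"y":0,"z":0.003,"yaw":0,"grip":0.04}]'
```

```text
time_s: 25.65
ee_pos: [661.4, -63.4, 135.8]
ee_rot: [-180.0, -0.0, 84.4]
force: [-0.1, -0.9, -1.5]
gripper_width: 51.0
gripper_force: 25.0
time_s: 26.07
ee_pos: [661.5, -63.4, 134.1]
ee_rot: [-180.0, -0.0, 84.4]
force: [-3.2, 0.2, 3.4]
gripper_width: 51.9
gripper_force: 25.0
```

```bash

python3 -m crank '[{"x":0,"y":0,"z":-0.0005,"yaw":0,"grip":0.04},{"x":0,"y":0,"z":-0.0005,"yaw":0,"grip":0.06},{"x":0,"y":0,"z":-0.0005,"yaw":0,"grip":0.075},{"x":0,"y":0,"z":-0.0005,"yaw":0,"grip":0.085},{"x":0,"y":0,"z":-0.0005,"yaw":0,"grip":0.085}]' 
python3 -m crank '[{"x":0,"y":0,"z":-0.01,"yaw":0,"grip":0.085},{"x":0,"y":0,"z":-0.03,"yaw":0,"grip":0.085},{"x":0,"y":0,"z":-0.06,"yaw":0,"grip":0.085},{"x":0,"y":0,"z":-0.09,"yaw":0,"grip":0.085},{"x":0,"y":0,"z":-0.11,"yaw":0,"grip":0.085}]' 
python3 -m crank '[{"x":0,"y":-0.035,"z":0,"yaw":-0.12,"grip":0.06},{"x":0,"y":-0.07,"z":0,"yaw":-0.24,"grip":0.06},{"x":0,"y":-0.105,"z":0,"yaw":-0.36,"grip":0.06},{"x":0,"y":-0.14,"z":0,"yaw":-0.48,"grip":0.06},{"x":0,"y":-0.17,"z":0,"yaw":-0.6,"grip":0.06}]' 
python3 - <<'E'
from h import *
np.set_printoptions(precision=1,suppress=True)
t=grab_frame("top");s=grab_frame("side");cv2.imwrite("pics/top4.png",t[...,::-1]);cv2.imwrite("pics/side4.png",s[...,::-1])
for n,i in(("top",t),("side",s)):
  for b in blobs(i,"red",150):
    if b[2]<2000: print(n,b[:3],onz(n,b[:2],152))
o=cv2.imread("pics/top0.png")[262:372,445:535].astype(int);print("tin moved?",np.abs(o-t[262:372,445:535,::-1]).mean())
q=np.array([onz("top",p,45) for p in((459.7,273),(523.6,278.5),(522.3,364.7),(456.4,358.6))])
print(q,q.mean(0));a=q[0]-q[3]+q[1]-q[2];b=q[0]-q[1]+q[3]-q[2];print(np.hypot(*a)/2,np.hypot(*b)/2,np.degrees(np.arctan2(a[1],a[0])),np.degrees(np.arctan2(-b[0],b[1])))
E
```

```text
time_s: 26.48
ee_pos: [662.0, -63.5, 133.8]
ee_rot: [180.0, -0.0, 84.4]
force: [-0.1, 0.4, -0.4]
gripper_width: 75.2
gripper_force: 0.0
time_s: 26.9
ee_pos: [662.7, -63.6, 248.0]
ee_rot: [179.7, -0.0, 84.4]
force: [0.2, 0.1, 0.2]
gripper_width: 85.2
gripper_force: 0.0
time_s: 27.32
ee_pos: [490.4, -46.8, 244.7]
ee_rot: [180.0, 0.0, 119.2]
force: [0.6, 0.8, 0.8]
gripper_width: 59.9
gripper_force: 0.0
top (307.2766746094784, 150.67884564469153, 629.5) [677.5  55.7]
side (100.72492997198879, 396.08851540616246, 297.5) [740.1 503.4]
side (249.69166666666663, 185.07410714285714, 560.0) [672.4  54.9]
side (268.89080459770116, 152.92835249042145, 435.0) [660.8 -64.4]
tin moved? 35.18579124579124
[[ 476.5 -240.9]
 [ 468.6 -364.1]
 [ 307.2 -352.7]
 [ 315.5 -229.9]] [ 392.  -296.9]
161.61235308130165 123.29406600265507 -3.9766941513550362 -3.7669904009445534
```

View pics/top4.png

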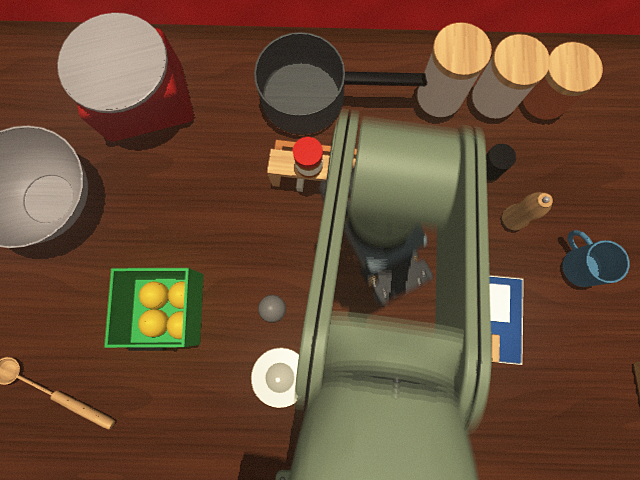

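Top view: the arm hides the right jar, but the left jar is on the ledge at (307,158). All four lemons are in the caddy, and the tin's right edge is where it was, so it hasn't moved.

```bash

python3 -m crank '[{"x":-0.014,"y":-0.026,"z":0,"yaw":-0.12,"grip":0.06},{"x":-0.028,"y":-0.052,"z":0,"yaw":-0.24,"grip":0.06},{"x":-0.042,"y":-0.078,"z":0,"yaw":-0.36,"grip":0.06},{"x":-0.056,"y":-0.104,"z":0,"yaw":-0.48,"grip":0.06},{"x":-0.07,"y":-0.127,"z":0,"yaw":-0.6,"grip":0.06}]' 
python3 - <<'E'
from h import *
s=state();print(s["ee_pos"],s["ee_rot"],s["qpos"]);a=np.radians(s["ee_rot"][2]);d=np.array([337,-293.5])-s["ee_pos"][:2]
print("x",d@[np.cos(a),np.sin(a)],"y",d@[np.sin(a),-np.cos(a)],"yaw",a-np.radians(176.2))
E
```

```text
time_s: 27.83
ee_pos: [415.0, -171.0, 244.8]
ee_rot: [-180.0, 0.1, 153.5]
force: [1.2, -0.4, -0.1]
gripper_width: 60.3
gripper_force: 0.0
[ 414.99893903 -171.01754266  244.81759293] [-1.79999053e+02  1.15447923e-01  1.53482274e+02] [-2.38597478e+01  6.12021458e+00  1.03274967e+02 -6.68328058e-03
  7.04895383e+01 -8.73397951e+01]
x 15.107845955299373 y -144.4213967408304 yaw -0.3964991185976303
```

```bash

python3 -m crank '[{"x":0.004,"y":-0.036,"z":0.02,"yaw":-0.12,"grip":0.06},{"x":0.008,"y":-0.072,"z":0.04,"yaw":-0.24,"grip":0.06},{"x":0.012,"y":-0.108,"z":0.06,"yaw":-0.36,"grip":0.06},{"x":0.015,"y":-0.144,"z":0.08,"yaw":-0.396,"grip":0.06},{"x":0.015,"y":-0.144,"z":0.08,"yaw":-0.396,"grip":0.06}]' >/dev/null
python3 -m crank '[{"x":0,"y":0,"z":0,"yaw":0,"grip":0.06},{"x":0,"y":0,"z":0,"yaw":0,"grip":0.06},{"x":0,"y":0,"z":0,"yaw":0,"grip":0.06},{"x":0,"y":0,"z":0,"yaw":0,"grip":0.06},{"x":0,"y":0,"z":0,"yaw":0,"grip":0.06}]' 
python3 - <<'E'
from h import *
c=camera_model("wrist");s=state();print(s["ee_pos"],s["qpos"][5])
im=grab_frame("wrist");cv2.imwrite("pics/w6.png",im[...,::-1])
E
```

```text
time_s: 28.67
ee_pos: [337.8, -290.8, 164.7]
ee_rot: [-180.0, 0.1, 176.0]
force: [-0.2, -0.8, -0.6]
gripper_width: 59.9
gripper_force: 0.0
[ 337.79946194 -290.82486623  164.74261999] -128.19984807269557
```

View pics/w6.png

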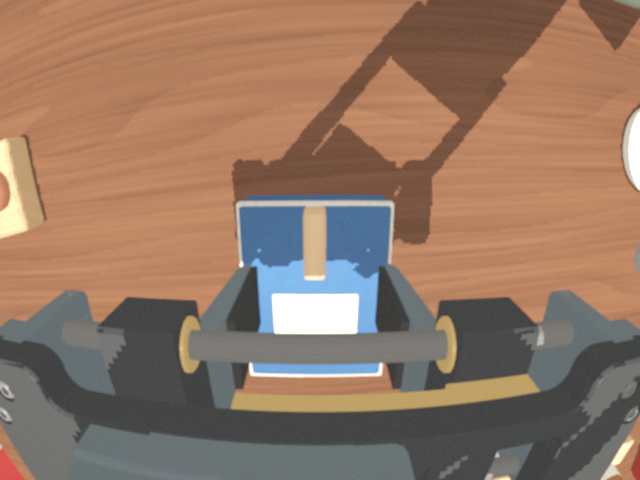

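Wrist view: the grip bar runs from (315,206) to (315,278), straight in the jaws. The tin's near edge corners are at (238,203) and (393,203).

```bash

python3 - <<'E'
from h import *
c=camera_model("wrist");s=state();print(s["ee_pos"])
for p,z in(((315,206),75),((315,277),75),((238,203),45),((393,203),45)):print(onz("wrist",p,z,c))
E
python3 -m crank '[{"x":0,"y":0,"z":0.03,"yaw":0,"grip":0.05},{"x":0,"y":0,"z":0.06,"yaw":0,"grip":0.05},{"x":0,"y":0,"z":0.08,"yaw":0,"grip":0.05},{"x":0,"y":0,"z":0.08,"yaw":0,"grip":0.05},{"x":0,"y":0,"z":0.08,"yaw":0,"grip":0.05}]'
```

```text
[ 337.60948462 -290.79170468  164.59583422]
[ 307.04536248 -290.04081325]
[ 358.78051039 -293.78730128]
[ 306.52257241 -349.59654093]
[ 314.89590158 -230.87607305]
time_s: 29.13
ee_pos: [336.8, -290.8, 83.8]
ee_rot: [179.9, -0.1, 175.9]
force: [-0.8, 0.6, -0.7]
gripper_width: 50.2
gripper_force: 0.0
```

```bash

python3 -m crank '[{"x":0.003,"y":-0.001,"z":0.01,"yaw":0,"grip":0.05},{"x":0.003,"y":-0.001,"z":0.021,"yaw":0,"grip":0.05},{"x":0.003,"y":-0.001,"z":0.021,"yaw":0,"grip":0.03},{"x":0.003,"y":-0.001,"z":0.021,"yaw":0,"grip":0.01},{"x":0.003,"y":-0.001,"z":0.021,"yaw":0,"grip":0.01}]' 40
python3 -m crank '[{"x":0,"y":0,"z":0,"yaw":0,"grip":0.01},{"x":0,"y":0,"z":0,"yaw":0,"grip":0.01},{"x":0,"y":0,"z":0,"yaw":0,"grip":0.01},{"x":0,"y":0,"z":0,"yaw":0,"grip":0.01},{"x":0,"y":0,"z":0,"yaw":0,"grip":0.01}]'
```

```text
time_s: 29.55
ee_pos: [334.6, -292.8, 64.3]
ee_rot: [-179.9, 0.1, 175.9]
force: [0.1, -0.0, 0.3]
gripper_width: 32.7
gripper_force: 0.0
time_s: 29.97
ee_pos: [334.0, -292.6, 63.6]
ee_rot: [-179.9, 0.1, 175.9]
force: [-1.4, -0.1, 5.3]
gripper_width: 16.0
gripper_force: 40.0
```

```bash

python3 -m crank '[{"x":-0.004,"y":0.01,"z":0,"yaw":0,"grip":0.01},{"x":-0.01,"y":0.025,"z":0,"yaw":0,"grip":0.01},{"x":-0.017,"y":0.043,"z":0,"yaw":0,"grip":0.01},{"x":-0.025,"y":0.062,"z":0,"yaw":0,"grip":0.01},{"x":-0.032,"y":0.08,"z":0,"yaw":0,"grip":0.01}]'
python3 -m crank '[{"x":-0.007,"y":0.018,"z":0,"yaw":0,"grip":0.01},{"x":-0.014,"y":0.036,"z":0,"yaw":0,"grip":0.01},{"x":-0.021,"y":0.054,"z":0,"yaw":0,"grip":0.01},{"x":-0.028,"y":0.072,"z":0,"yaw":0,"grip":0.01},{"x":-0.036,"y":0.09,"z":0,"yaw":0,"grip":0.01}]'
python3 -m crank '[{"x":-0.007,"y":0.018,"z":0,"yaw":0,"grip":0.01},{"x":-0.014,"y":0.036,"z":0,"yaw":0.01,"grip":0.01},{"x":-0.021,"y":0.054,"z":0,"yaw":0.02,"grip":0.01},{"x":-0.028,"y":0.072,"z":0,"yaw":0.024,"grip":0.01},{"x":-0.034,"y":0.087,"z":0,"yaw":0.024,"grip":0.01}]'
python3 - <<'E'
from h import *
s=state();print(s["ee_pos"],s["ee_rot"]);a=np.radians(s["ee_rot"][2]);d=np.array([485,16.6])-s["ee_pos"][:2]
print("x",d@[np.cos(a),np.sin(a)],"y",d@[np.sin(a),-np.cos(a)],"yaw",a-np.radians(174.5))
E
```

```text
time_s: 30.38
ee_pos: [372.1, -215.8, 63.7]
ee_rot: [-179.8, 0.1, 175.9]
force: [-2.2, -7.0, 4.5]
gripper_width: 16.0
gripper_force: 40.0
time_s: 30.8
ee_pos: [413.8, -128.2, 63.7]
ee_rot: [-179.8, 0.0, 175.9]
force: [-3.7, -8.2, 5.8]
gripper_width: 16.0
gripper_force: 40.0
time_s: 31.22
ee_pos: [453.8, -43.7, 63.6]
ee_rot: [-179.8, -0.0, 174.5]
force: [-4.3, -10.7, 8.7]
gripper_width: 15.5
gripper_force: 40.0
[453.82724164 -43.72773416  63.64887103] [-1.79838293e+02 -7.88185016e-03  1.74536431e+02]
x -25.287165458426887 y 63.02170765200412 yaw 0.0006358485472026665
```

```bash

python3 -m crank '[{"x":-0.007,"y":0.018,"z":0,"yaw":0,"grip":0.01},{"x":-0.014,"y":0.036,"z":0,"yaw":0,"grip":0.01},{"x":-0.021,"y":0.052,"z":0,"yaw":0,"grip":0.01},{"x":-0.025,"y":0.062,"z":0,"yaw":0,"grip":0.01},{"x":-0.025,"y":0.062,"z":0,"yaw":0,"grip":0.01}]'
python3 - <<'E'
from h import *
np.set_printoptions(precision=1,suppress=True)
s=state();print(s["ee_pos"],s["ee_rot"])
t=grab_frame("top");w=grab_frame("wrist");sd=grab_frame("side")
cv2.imwrite("pics/a.png",np.vstack([cv2.resize(sd[100:320,180:460],(763,600))])[...,::-1])
E
```

```text
time_s: 31.63
ee_pos: [485.6, 17.2, 63.6]
ee_rot: [180.0, 0.1, 174.6]
force: [-0.1, 2.5, 6.0]
gripper_width: 16.1
gripper_force: 40.0
[485.6  17.2  63.6] [180.    0.1 174.6]
```

View pics/a.png

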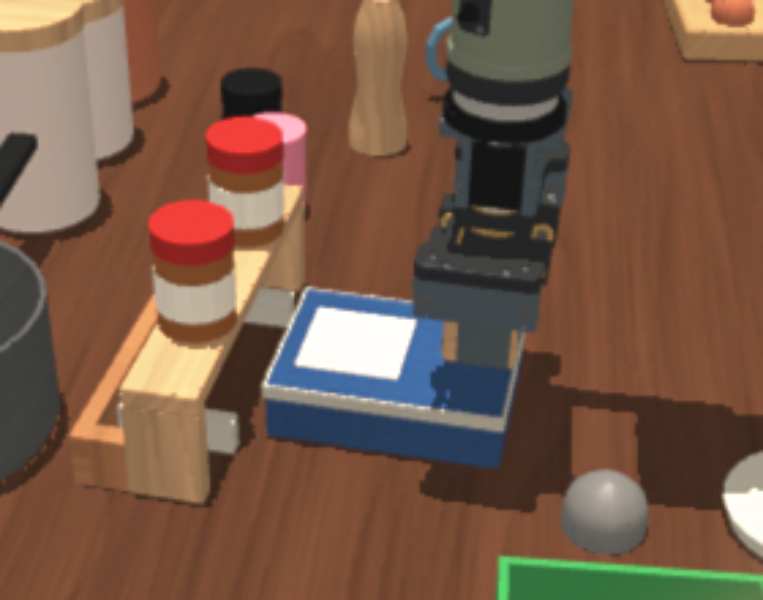

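Side crop: both jars stand on the ledge. The tin is lined up before the bay, with lid corners in the crop at (310,292), (266,386), (502,422), (524,330).

```bash

python3 - <<'E'
from h import *
np.set_printoptions(precision=1,suppress=True)
q=np.array([onz("side",(180+u/2.725,100+v/2.727),45) for u,v in((266,386),(310,292),(502,422))])
print(q);a=q[0]-q[2];b=q[0]-q[1];print(np.hypot(*a),np.hypot(*b),np.degrees(np.arctan2(a[1],a[0])),np.degrees(np.arctan2(-b[0],b[1])))
m=(q[0]+q[1])/2; y=np.radians(-5.5);d=m-[668,-1];print("front mid in ledge",d@[np.cos(y),np.sin(y)],d@[-np.sin(y),np.cos(y)])
E
```

```text
[[624.4  66.8]
 [611.8 -48.5]
 [468.   84.1]]
157.3689878063721 116.02854613083777 -6.28476313075479 -6.271461302004615
front mid in ledge -50.65246278164837 5.341527091888542
```

```bash

python3 -m crank '[{"x":-0.008,"y":-0.001,"z":0,"yaw":0,"grip":0.01},{"x":-0.018,"y":-0.002,"z":0,"yaw":0,"grip":0.01},{"x":-0.028,"y":-0.002,"z":0,"yaw":0,"grip":0.01},{"x":-0.036,"y":-0.002,"z":0,"yaw":0,"grip":0.01},{"x":-0.042,"y":-0.002,"z":0,"yaw":0,"grip":0.01}]'
python3 -m crank '[{"x":-0.01,"y":0,"z":0,"yaw":0,"grip":0.01},{"x":-0.02,"y":0,"z":0,"yaw":0,"grip":0.01},{"x":-0.03,"y":0,"z":0,"yaw":0,"grip":0.01},{"x":-0.038,"y":0,"z":0,"yaw":0,"grip":0.01},{"x":-0.043,"y":0,"z":0,"yaw":0,"grip":0.01}]'
python3 -m crank '[{"x":-0.003,"y":0,"z":0,"yaw":0,"grip":0.01},{"x":-0.006,"y":0,"z":0,"yaw":0,"grip":0.01},{"x":-0.008,"y":0,"z":0,"yaw":0,"grip":0.01},{"x":-0.01,"y":0,"z":0,"yaw":0,"grip":0.01},{"x":-0.011,"y":0,"z":0,"yaw":0,"grip":0.01}]'
```

```text
time_s: 32.2
ee_pos: [517.2, 10.9, 63.3]
ee_rot: [-180.0, -1.2, 174.5]
force: [-23.0, 3.5, 26.6]
gripper_width: 15.8
gripper_force: 40.0
time_s: 32.62
ee_pos: [560.7, 6.6, 63.2]
ee_rot: [-180.0, -1.1, 174.5]
force: [-21.3, 1.4, 23.6]
gripper_width: 15.6
gripper_force: 40.0
time_s: 33.03
ee_pos: [571.1, 5.6, 63.2]
ee_rot: [-180.0, -1.1, 174.5]
force: [-19.1, 2.2, 21.6]
gripper_width: 15.6
gripper_force: 40.0
```

```bash

python3 - <<'E'
from h import *
sd=grab_frame("side");t=grab_frame("top")
cv2.imwrite("pics/b.png",cv2.resize(sd[100:320,180:460],(763,600))[...,::-1])
E
```

```text
(no output)
```

View pics/b.png

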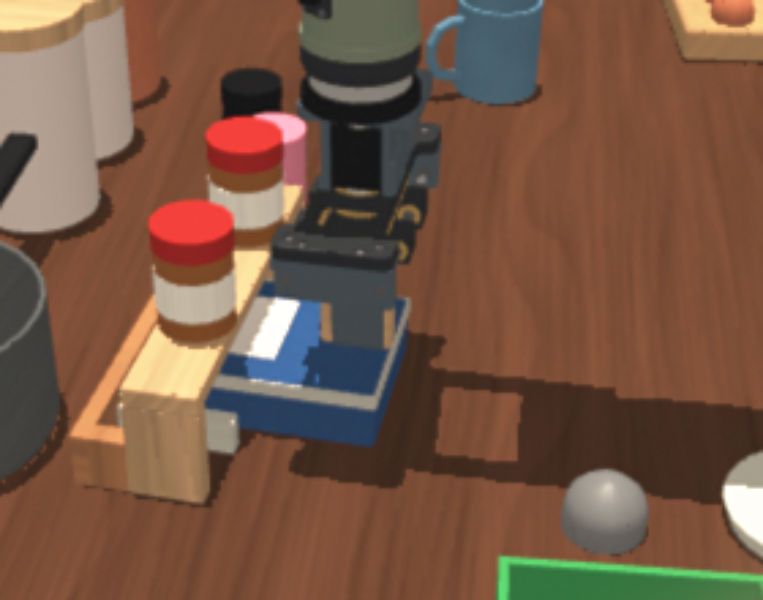

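Side crop: the tin has moved with the gripper and is mostly under the ledge, with both jars still standing. About 13 mm remains, and I'll ease the downward pressure by 1.5 mm first.

```bash

python3 -m crank '[{"x":0,"y":0,"z":-0.0015,"yaw":0,"grip":0.01},{"x":-0.002,"y":0,"z":-0.0015,"yaw":0,"grip":0.01},{"x":-0.004,"y":0,"z":-0.0015,"yaw":0,"grip":0.01},{"x":-0.006,"y":0,"z":-0.0015,"yaw":0,"grip":0.01},{"x":-0.008,"y":0,"z":-0.0015,"yaw":0,"grip":0.01}]'
python3 -m crank '[{"x":-0.001,"y":0,"z":0,"yaw":0,"grip":0.01},{"x":-0.002,"y":0,"z":0,"yaw":0,"grip":0.01},{"x":-0.003,"y":0,"z":0,"yaw":0,"grip":0.01},{"x":-0.004,"y":0,"z":0,"yaw":0,"grip":0.01},{"x":-0.004,"y":0,"z":0,"yaw":0,"grip":0.01}]'
```

```text
time_s: 33.55
ee_pos: [581.5, 4.7, 63.3]
ee_rot: [-180.0, -0.9, 174.5]
force: [-19.7, 2.2, 11.6]
gripper_width: 15.6
gripper_force: 40.0
time_s: 33.97
ee_pos: [581.7, 4.7, 63.2]
ee_rot: [-180.0, -1.3, 174.5]
force: [-23.6, 2.6, 15.0]
gripper_width: 15.6
gripper_force: 40.0
```

```bash

python3 -m crank '[{"x":-0.002,"y":0,"z":0,"yaw":0,"grip":0.01},{"x":-0.003,"y":0,"z":0,"yaw":0,"grip":0.01},{"x":-0.003,"y":0,"z":0,"yaw":0,"grip":0.01},{"x":-0.003,"y":0,"z":0,"yaw":0,"grip":0.01},{"x":-0.003,"y":0,"z":0,"yaw":0,"grip":0.01}]'
python3 -m crank '[{"x":0,"y":0,"z":0,"yaw":0,"grip":0.02},{"x":0.007,"y":0,"z":0,"yaw":0,"grip":0.05},{"x":0.007,"y":0,"z":0,"yaw":0,"grip":0.05},{"x":0.007,"y":0,"z":0,"yaw":0,"grip":0.05},{"x":0.007,"y":0,"z":0,"yaw":0,"grip":0.05}]'
python3 -m crank '[{"x":0,"y":0,"z":-0.01,"yaw":0,"grip":0.05},{"x":0,"y":0,"z":-0.04,"yaw":0,"grip":0.05},{"x":0.02,"y":0,"z":-0.08,"yaw":0,"grip":0.05},{"x":0.06,"y":0,"z":-0.1,"yaw":0,"grip":0.05},{"x":0.1,"y":0,"z":-0.12,"yaw":0,"grip":0.05}]'
python3 -m crank '[{"x":0.04,"y":0,"z":-0.02,"yaw":0,"grip":0.05},{"x":0.08,"y":0,"z":-0.04,"yaw":0,"grip":0.05},{"x":0.12,"y":0,"z":-0.06,"yaw":0,"grip":0.05},{"x":0.12,"y":0,"z":-0.06,"yaw":0,"grip":0.05},{"x":0.12,"y":0,"z":-0.06,"yaw":0,"grip":0.05}]'
python3 - <<'E'
from h import *
np.set_printoptions(precision=1,suppress=True)
t=grab_frame("top");s=grab_frame("side")
for n,i in(("top",t),("side",s)):
  for b in blobs(i,"red",150):
    if b[2]<2000: print(n,b[:3],onz(n,b[:2],152))
cv2.imwrite("pics/c.png",np.hstack([cv2.resize(s[100:320,180:420],(400,366)),cv2.resize(t[130:330,230:450],(400,366))])[...,::-1])
E
```

```text
time_s: 34.38
ee_pos: [582.0, 4.7, 63.1]
ee_rot: [-180.0, -1.7, 174.5]
force: [-28.6, 3.0, 19.0]
gripper_width: 15.6
gripper_force: 40.0
time_s: 34.8
ee_pos: [588.9, 4.2, 64.5]
ee_rot: [180.0, 0.1, 174.5]
force: [-0.4, -0.3, -0.3]
gripper_width: 43.7
gripper_force: 0.0
time_s: 35.22
ee_pos: [497.0, 13.1, 183.0]
ee_rot: [180.0, 0.2, 174.5]
force: [-0.2, 0.5, 1.2]
gripper_width: 50.0
gripper_force: 0.0
time_s: 35.63
ee_pos: [375.7, 24.8, 242.9]
ee_rot: [180.0, 0.3, 174.5]
force: [0.7, -0.5, 0.0]
gripper_width: 50.1
gripper_force: 0.0
top (374.38836967808925, 158.84034267912773, 642.0) [665.  -64.5]
top (307.2194993412384, 150.73860342555994, 632.5) [677.4  55.8]
side (100.55433455433455, 395.99023199023196, 273.0) [740.3 503.3]
side (249.7100415923945, 185.08021390374333, 561.0) [672.4  54.9]
side (268.92972350230417, 152.8721198156682, 434.0) [660.8 -64.6]
```

View pics/c.png

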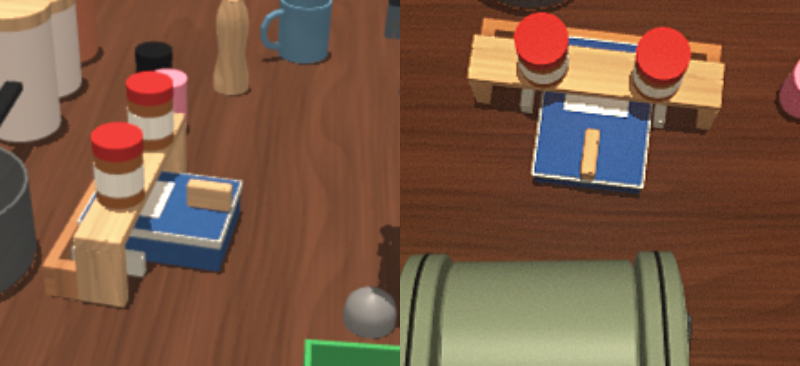

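Both jars are upright on the ledge. The tin is flush under it, with near corners in the full top image at (303.2,228.4) and (363.7,232.7).

```bash

python3 - <<'E'
from h import *
y=np.radians(-5.5)
for p in((303.2,228.4),(363.7,232.7)):
    d=onz("top",p,45)-[668,-1];print(d@[np.cos(y),np.sin(y)],d@[-np.sin(y),np.cos(y)])
t=grab_frame("top");print([b[:3] for b in blobs(t,"yellow",30)])
E
```

```text
-116.01748050358572 55.211442849024074
-110.47282973378229 -64.105117102854
[(161.84040684234859, 309.8594544613962, 1802.5)]
```

```bash
python3 -c "
from workcell import *
print(job_done(), state()['time_s'])"
```

```text
the job is handed in; nothing more can be done
the job is handed in; nothing more can be done
```

I handed the job in at about 36 s of robot time: all four lemon halves are in the caddy, the tin is parked under the ledge about 3 mm short of the stop board by my estimate (limit 12 mm), both jars stand upright on the ledge within about 2 mm of its centre line, and the mill was not touched; the hand-in gave no verdict.

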